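Run the weld carriage home under the spatter shield and hook its spring keeper

TASK

Push the carriage along its rail until its nose is fully home against the stop under the clear spatter shield: push it gently on the rail's centre line, because pushed off to one side it jams, and neither force it nor lift it off the rail. Only then swing the spring keeper across behind the carriage, stretch it, hook its eye over the post, press it all the way down and let go. Leave the square magnet and the bar offcut that lie on the fixture's base where they are.

Things in the scene. Friction and masses are not known exactly. Their poses are not given: they have to be found in the camera images.
- fixture: Fixed weld fixture. Origin: underside centre of its grey base plate (360 x 280 x 12 mm); x runs along the rail towards the stop, y left, z up. Bright steel rail, 30 mm wide, on y = 0 from x = -165 to 150 mm, top at z = 30 mm.
- carriage: Loose steel carriage, 0.56 to 0.95 kg, sitting on the rail by its weight. Origin: deck centre at the rail's top; x towards the stop, z up. Two brass cheeks (x = -22 to 2 mm) beside the rail, 1.5 mm play a side. Deck x = -22 to 22, y = -65 to 65, 8 mm thick; nose 30 mm wide to x = 82, its end up to z = 36. Angle bracket at y = 25 to 61 (to z = 48), stud at y = -50 (to z = 30).
- nose (a point): Centre of the front face of the carriage's nose.
- stop (a point): Centre of the rear face of the dark steel stop block at the rail's far end (the face where the nose comes to rest), 45 mm above the table; axes as the fixture.
- keeper (a joint): Swing of the spring keeper about its upright pivot at the left of the rail (rad): 0 = lying straight across behind the carriage, pointing at the post (fixture -y); grows as it swings open, clockwise seen from above: 1.57 points to fixture -x. Range -0.08 to 2.7; moves easily.
- pivot (a point): Pivot axis of the keeper, at the height of the keeper's tube (50 mm above the table). The keeper swings and lifts about this point.
- keeper_arm (a joint): Lift angle of the keeper about the pivot (rad): 0 = level, grows as the eye is raised, up to 0.4. It falls back to 0 by its own weight (about 2 N at the knob).
- keeper_eye (a joint): Stretch of the keeper's enclosed tension spring (m): 0 = at rest, up to 0.065; 180 N/m, about 8 N when the eye is over the post.
- knob (a point): Top of the keeper's black upright grip knob, 20 mm across, 50 mm tall, standing on the rod (z = 56 to 106 mm when level), on the keeper's line, 125 mm from the pivot at rest, 45 mm short of the eye. Grip it with any yaw; turn the hand with the keeper as it swings, else the round knob may roll out of the grip.
- eye (a point): Centre of the eye at the keeper's free end: ring with a 24 mm hole, 40 mm outside, 8 mm thick, 170 mm from the pivot at rest, z = 50 mm when level. (A rubber-tipped finger 66 mm long stands off the tube 103 mm from the pivot; with the keeper across it ends about 8 mm behind the home carriage's push rib.)
- post_top (a point): Top centre of the steel hook post to the right of the rail, 10 mm across, top 72 mm above the table, 215 mm from the pivot; below z = 26 mm it has a 22 mm collar.
- square_magnet: Square grey magnet, 55 x 55 x 22 mm, lying loose on the fixture's base to the right rear. Origin: underside centre. Leave it alone.
- bar_offcut: Dark steel bar offcut, 70 x 28 x 10 mm, lying loose on the fixture's base to the left rear. Origin: underside centre. Leave it alone.
- shield_edge (a point): Middle of the lower rear edge of the clear flat spatter shield, a roof over fixture x = 10 to 176, y = -125 to 125, z = 120 to 130 mm, on four 12 mm posts at x = 50 and 165, y = -119 and 119 mm. Open towards the robot; under it a vertical tool cannot reach the home carriage's push rib, one leaning back 35 to 50 degrees can.
- push_rib (a point): Half-round upright push rib (12 mm wide, 4 mm proud) at the centre of the rear face of the carriage's upright back plate (130 mm wide, to 42 mm above the rail's top); the point is 26 mm above the rail's top. At home it is 32 mm inside the shield's edge. Pushed slowly (30 mm/s) on the rib it slides with 2 to 8 N; pushed 25 mm or more to one side it cocks and jams. Over 40 N is too much.
There are look-alikes about, which are no part of the job. Leave any orange or red look-alike of the carriage alone.

How it is judged:
By the outcome, as a careful person would: the job done as asked, in the order asked, and still so for the second after the job is handed in, with the robot touching nothing.
It also fails if it takes over 72 s, if anything falls off the work surface, if the arm or the gripper's body presses on something with over 40 N, if the wrist force passes 120 N, or if a joint passes its speed limit or range.

ROBOT

A 7-joint arm with a two-finger parallel gripper is mounted at the origin on the work surface. World frame = base frame: x ahead of the robot, y to its left, z up, the work surface at z = 0. Lengths are in mm, angles in degrees, forces in N, time in s.
With the tool pointing down it reaches from about 425 to 975 mm from the base axis. Payload 16.7 kg.
Tool frame: the origin (TCP) lies on the front face of the gripper's body, between the roots of the fingers; the fingertips stand bot.nose_length ahead of it and the grasp point (between the pads) lies 54 mm ahead of it (bot.nose_length is the distance from the TCP to the fingertips, in mm); z points along the fingers, y is the line along which they close (so a half turn about z gives the same grasp; the last joint's range is limited). The gripper opens to 85 mm and grips with 20 to 120 N. Pads are 22 mm wide; open, the fingers measure 114 mm over their backs; the gripper's body (76 mm by 85 mm) begins 54 mm behind the grasp point. The pads swing forward as they close: fully open they stand 13 mm farther back than shut.
Start: joints at [-80.988, 24.414, 4.234, 92.017, -1.954, 63.644, -3.845], TCP at [203.865, 643.444, 303.902] pointing down, gripper open.
Joint ranges: [-163.25, 163.25], [-28.42, 122.38], [-70.27, 78.77], [12.13, 141.07], [-58.53, 238.53], [9.26, 117.41], [-156.51, 156.51]. Speed limits (degrees/s): [108.29, 108.29, 136.94, 136.94, 172.46, 172.46, 172.46].

INTERFACE

Orientations are given as [roll, pitch, yaw] about the fixed x, y, z axes, in that order (R = Rz(yaw) Ry(pitch) Rx(roll)).
In Python, from bench import bot gives the robot as it stands.
- The arm moves only by the tool step_arm, never from a script. Its argument "targets" is a list of rows, each a list of 3 entries, a list of its own where there are three numbers: the shift along the tool's x, y, z in units of 20 cm (1.0 is 20 cm), then the turn, a rotation vector about the tool's x, y, z in units of 2 pi rad (1.0 is 2 pi rad), then the gripper command: -1 is shut, 1 is fully open, values between are in proportion. In form: [[[tx, ty, tz], [rx, ry, rz], grip], ...]. A call has exactly 8 rows; each row shifts and turns the commanded pose from where the row before left it, along the tool's axes as they then stand; what a row does not reach is not made up. A row lasts 1/10 s, in which the tool goes at most 50 mm and 8.59 degrees, less where a joint would pass 70% of its speed; a pose out of reach is approached as far as the arm can. A call with a number of a shift or a turn outside -1 to 1 is refused whole. A call with a gripper value outside its range is refused whole. The fingers move at their own pace and stop on an object; "newtons" is the grip in N (left out, the last holds). Time passes only in rows, so rows that do not move let the fingers close, or fill a call up. It gives the time, the measured TCP pose, the force, the opening and the grip force at its end, in the units of the state.
- bot.state(): the state, without advancing time (a new reading comes with each control period).
- bot.snapshot(name): name is "scene" or "top" or "wrist"; returns a dict with "frame" (384x512x3 uint8, red, green, blue), "range_z" (384x512 float32, mm along the optical axis (not along the pixel's ray), 0 where there is no reading), "camera_matrix" (3x3 intrinsics, pixels), "distortion" ([k1, k2, p1, p2, k3] as OpenCV has them; the pictures are not rectified), "rvec" (rotation vector, rad) and "tvec" (3), from world to camera coordinates, as OpenCV has them. Camera axes: x right, y down, z forward; pixel columns grow to the right and rows downward; lengths in mm; the calibration is good to about 2 mm. A picture is of the moment at which its call begins.
- bot.finish_job(): hands the job in; it is judged then, once.
Trained networks look in the newest picture that a camera, given by its name, has taken for a name from the list of things; names that differ only in an ending like _2 or _b are one class to them, and where a whole thing is asked for, a point or a joint stands for the part that bears it (a point fixed in the world has none). Each returns a list of dicts, best first, with "conf" (0 to 1); they miss things now and then, are a little off and sometimes report something else, mostly with a low value. They report only what shows in the picture. A call takes as long as a camera call. They do not tell look-alikes from the thing itself.
- bot.look_for(target, camera): "bbox" ([left, top, right, bottom] in pixels, round what is visible of it).
- bot.trace(target, camera): "mask" (384x512 bool, what is visible of it) and "bbox" ([left, top, right, bottom] in pixels, round what is visible of it).
The state is a dict: "clock": time; "q": joint angles; "joint_velocities": joint speeds; "joint_torque": joint torques, N m; "tcp_pos": TCP position; "tcp_rot": TCP orientation; "force": force on the tool from outside, world axes, zero at the start; "torque": the same for the moment, N m; "grip_width": opening from 0.0 (shut) to 1.0 (fully open); "gripper_force": force on a finger pad.
Only numpy, scipy, OpenCV 4.12 (cv2) and the standard library are available. Lean on these libraries where they do the work, as an engineer would, in place of code of your own. Each camera call takes 0.05 s, during which the arm holds its last target. There are 200 camera calls.

## Working session

There is one attempt and no reset: what is moved stays moved. The work goes in short steps, Python scripts to look and compute and a tool call to move; the robot and the scene stay as the last step left them, time stands still between calls to the robot, and variables do not carry over. Pictures are saved under pics/ and viewed, at most 10 in all, crops included, and the job is handed in when it is done.

Besides the shell and the picture viewer there is one more tool, called after "Call:" in YAML: its name, and indented under it one key for each argument. step_arm: Moves the arm, as the interface text tells. Its arguments: {"type":"object","properties":{"targets":{"type":"array"},"newtons":{"type":"number"}},"required":["targets"]}

```bash
ls; mkdir -p pics; cat > h.py <<'E'
import numpy as np, cv2
from bench import bot
def snap(n,f=None):
    s=bot.snapshot(n)
    if f: cv2.imwrite('pics/'+f,cv2.cvtColor(s['frame'],cv2.COLOR_RGB2BGR))
    return s
def world(s,uv,z=None,d=None):
    """pixel -> world, by depth or on plane z"""
    R=cv2.Rodrigues(np.array(s['rvec'],float))[0]; t=np.array(s['tvec'],float).ravel()
    p=cv2.undistortPoints(np.array(uv,float).reshape(1,1,2),np.array(s['camera_matrix'],float),np.array(s['distortion'],float)).ravel()
    ray=np.array([p[0],p[1],1.])
    if z is None:
        if d is None:
            u,v=int(round(uv[0])),int(round(uv[1])); a=s['range_z'][v-1:v+2,u-1:u+2]; d=np.median(a[a>0])
        return R.T@(ray*d-t)
    c=-R.T@t; r=R.T@ray
    return c+r*(z-c[2])/r[2]
def pix(s,P):
    return cv2.projectPoints(np.array(P,float).reshape(-1,1,3),np.array(s['rvec'],float),np.array(s['tvec'],float),np.array(s['camera_matrix'],float),np.array(s['distortion'],float))[0].reshape(-1,2)
def cloud(s):
    h,w=s['range_z'].shape; u,v=np.meshgrid(np.arange(w),np.arange(h))
    p=cv2.undistortPoints(np.stack([u,v],-1).reshape(-1,1,2).astype(float),np.array(s['camera_matrix'],float),np.array(s['distortion'],float)).reshape(h,w,2)
    X=np.concatenate([p,np.ones((h,w,1))],-1)*s['range_z'][...,None]
    R=cv2.Rodrigues(np.array(s['rvec'],float))[0]; t=np.array(s['tvec'],float).ravel()
    W=(X-t)@R; W[s['range_z']<=0]=np.nan
    return W
E
python3 - <<'E'
from h import *
a=snap('scene');b=snap('top')
im=np.hstack([a['frame'],b['frame']]); 
for n,s in(('scene',a),('top',b)):
    cv2.imwrite(f'pics/{n}0.png',cv2.cvtColor(cv2.resize(s['frame'],(800,600),interpolation=cv2.INTER_CUBIC),cv2.COLOR_RGB2BGR))
    W=cloud(s)
    for t in ['fixture','carriage','keeper','knob','eye','push_rib','post_top','square_magnet','bar_offcut','shield_edge','stop','pivot']:
        for d in bot.look_for(t,n)[:3]:
            l,tp,r,bt=d['bbox'];c=[(l+r)/2,(tp+bt)/2]
            print(n,t,round(d['conf'],2),np.round(d['bbox']),np.round(world(s,c)))
print(bot.state(),bot.nose_length)
E
```

```text
pics
scene fixture 0.74 [181. 143. 393. 350.] [ 691. -101.  122.]
scene carriage 0.9 [150. 153. 205. 198.] [346. -58.  44.]
scene carriage 0.86 [ 90. 218. 147. 271.] [ 379. -278.   42.]
scene carriage 0.84 [218.  92. 255. 137.] [295. 235.   2.]
scene keeper 0.87 [278. 143. 314. 212.] [556. 147.  -2.]
scene knob 0.48 [298. 141. 308. 167.] [567. 148.  91.]
scene eye 0.77 [292. 146. 306. 165.] [544. 171.  51.]
scene push_rib 0.79 [ 85. 213. 149. 271.] [ 371. -275.   42.]
scene push_rib 0.78 [216.  97. 257. 137.] [300. 228.  -0.]
scene push_rib 0.66 [230. 201. 291. 255.] [593. -52.  36.]
scene post_top 0.75 [180. 144. 392. 356.] [ 694. -110.  122.]
scene post_top 0.67 [294. 145. 308. 162.] [562. 147.  90.]
scene square_magnet 0.76 [188. 225. 223. 261.] [ 517. -153.   27.]
scene bar_offcut 0.5 [263. 180. 293. 205.] [559.  65.  21.]
scene shield_edge 0.87 [182. 143. 393. 354.] [ 695. -106.  123.]
scene stop 0.89 [181. 144. 392. 356.] [ 695. -109.  122.]
scene pivot 0.61 [182. 141. 394. 357.] [ 696. -106.  122.]
scene pivot 0.57 [291. 144. 308. 166.] [559. 148.  83.]
top fixture 0.71 [171. 
[... 1016 characters left out ...]
 array([-80.98653936,  24.41181636,   4.23314282,  92.0163526 ,
        -1.95353113,  63.64529714,  -3.8444606 ]), 'joint_velocities': array([ 0.01549542,  0.0349472 ,  0.05306537,  0.03069697, -0.03653007,
        0.11393292,  0.03842892]), 'joint_torque': array([ 1.94915068e-03, -9.49509215e+01,  3.75814408e+00, -4.63914442e+01,
        1.91009656e-02,  1.92913867e-03,  4.56358850e-05]), 'tcp_pos': array([203.86674772, 643.44269424, 303.92873284]), 'tcp_rot': array([-1.79998462e+02, -2.09574753e-03,  1.62418652e+02]), 'force': array([ 0.13580601,  0.15672055, -0.39606067]), 'torque': array([ 0.01661446,  0.02344572, -0.02986632]), 'gripper_force': 0.0, 'grip_width': 1.000410049847122} 72.6
```

View pics/scene0.png

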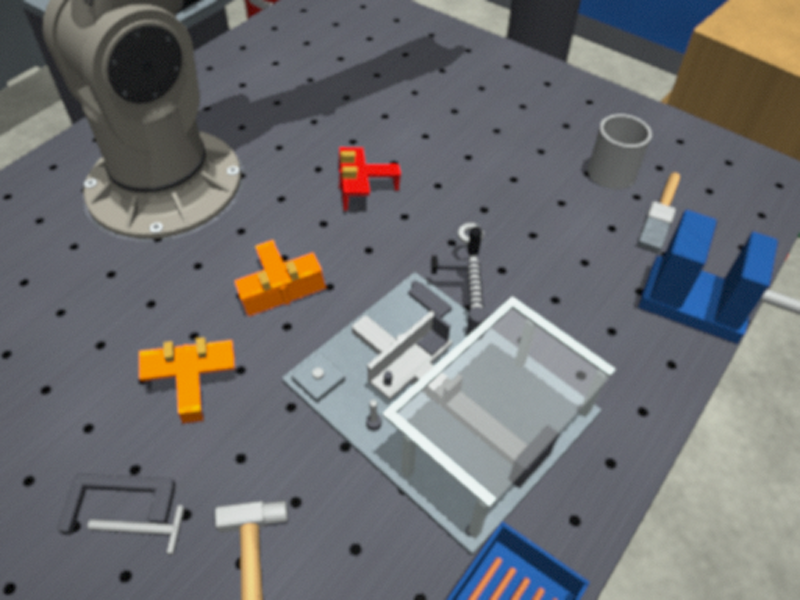

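View pics/top0.png

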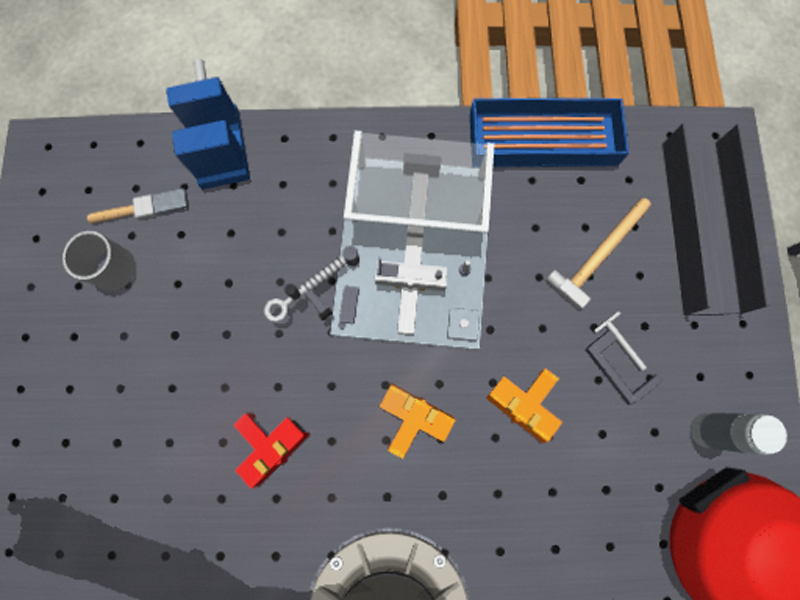

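```bash
python3 - <<'E'
from h import *
s=snap('top');W=cloud(s);sc=snap('scene');V=cloud(sc)
def reg(W): return (abs(W[...,0]-660)<260)&(abs(W[...,1])<220)
P=np.vstack([W[reg(W)&(abs(W[...,2]-12)<3)][:,:2]]).astype(np.float32)
m=np.zeros(W.shape[:2],np.uint8); 
# grid the points & keep largest blob
q=((P-[380,-240])/4).astype(int); g=np.zeros((160,140),np.uint8)
for a,b in q:
    if 0<=a<160 and 0<=b<140: g[a,b]=255
g=cv2.morphologyEx(g,cv2.MORPH_CLOSE,np.ones((5,5)))
n,l,st,_=cv2.connectedComponentsWithStats(g); k=1+st[1:,4].argmax()
lab=l[np.clip(q[:,0],0,159),np.clip(q[:,1],0,139)]
print('plate',cv2.minAreaRect(P[lab==k]))
for nm,(s_,W_) in {'top':(s,W),'scene':(sc,V)}.items():
    Q=W_[reg(W_)&(abs(W_[...,2]-30)<2.0)]
    Q=Q[abs(Q[:,1]-5)<70]
    vx=cv2.fitLine(Q[:,:2].astype(np.float32),cv2.DIST_L1,0,.01,.01).ravel(); print(nm,'rail',len(Q),vx, np.degrees(np.arctan2(vx[1],vx[0])))
f=.64
for nm,uv,z in [('rearL',(331,334),12),('rearR',(480,348),12),('railend',(406,331),30),('post',(465,267),72),('eye',(277,311),54),('pivot',(351,255),60),('shL',(345,217),130),('shR',(488,229),130),('knob',(293,293),106),('stopL',(405,170),60),('stopR',(440,174),60),('backplateL',(376,271),72),('backplateR',(447,287),72)]:
    print(nm,np.round(world(s,np.array(uv)*f,z),1), np.round(world(s,np.array(uv)*f),1))
for nm,uv,z in [('post',(374,404),72),('knob',(475,231),106),('eye',(468,231),54),('pivot',(476,320),60),('rear',(283,378),12),('bpR',(370,375),72),('bpL',(434,318),72)]:
    print('sc',nm,np.round(world(sc,np.array(uv)*f,z),1), np.round(world(sc,np.array(uv)*f),1))
c=s['frame'][110:215,160:330]; cv2.imwrite('pics/crop1.png',cv2.cvtColor(cv2.resize(c,None,fx=4.5,fy=4.5,interpolation=cv2.INTER_CUBIC),cv2.COLOR_RGB2BGR))
E
```

```text
plate ((591.0628662109375, -50.365325927734375), (280.217529296875, 227.71640014648438), 83.3078384399414)
top rail 228 [ 9.9875760e-01 -4.9831681e-02  6.9818054e+02 -5.1681511e+01] -2.8563278
scene rail 229 [9.6993369e-01 2.4336927e-01 8.3589752e+02 3.1537670e+01] 14.085482
rearL [494.3  98.6  12. ] [494.8  99.1   8.4]
rearR [ 462.8 -178.4   12. ] [ 463.8 -179.8    2.1]
railend [495.  -41.1  30. ] [495.2 -41.2  28.3]
post [ 603.4 -149.3   72. ] [ 610.4 -152.7   44.1]
eye [532.3 191.4  54. ] [5.417e+02 2.034e+02 2.000e-01]
pivot [632.7  56.9  60. ] [631.8  56.6  63.5]
shL [681.3  61.2 130. ] [681.9  61.3 128.4]
shR [ 655.5 -184.6  130. ] [ 656.9 -185.3  125.8]
knob [554.2 152.9 106. ] [557.4 155.9  90.7]
stopL [797.7 -45.1  60. ] [768.9 -44.  124.5]
stopR [ 788.5 -111.1   60. ] [ 760.6 -105.8  123.9]
backplateL [598.8  11.   72. ] [597.7  10.8  76.6]
backplateR [ 567.1 -115.5   72. ] [ 579.9 -120.8   12.4]
sc post [ 616.6 -157.4   72. ] [ 616.1 -156.7   70.4]
sc knob [564.8 153.1 106. ] [564.7 153.3 105.8]
sc eye [532.7 190.8  54. ] [554.  151.2 100.6]
sc pivot [642.7  45.8  60. ] [642.8  45.7  60.2]
sc rear [ 465.4 -178.1   12. ] [ 464.3 -177.3    9.8]
sc bpR [ 584.9 -126.    72. ] [ 575.5 -114.9   48.6]
sc bpL [597.4   3.9  72. ] [597.1   4.4  71.2]
```

View pics/crop1.png

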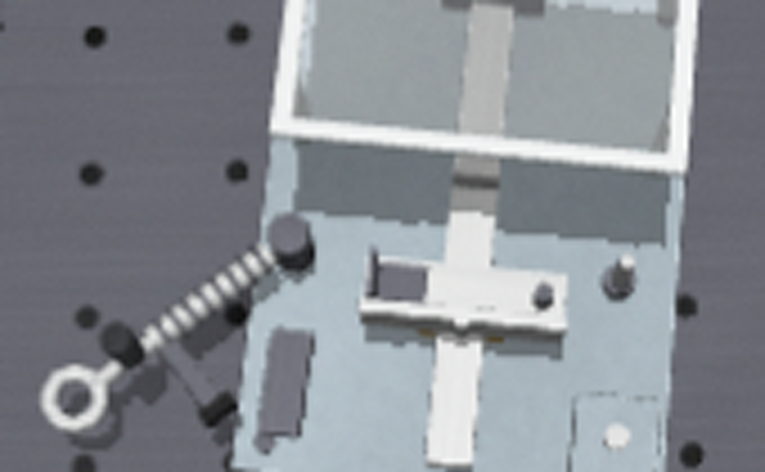

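```bash
cat >> h.py <<'E'
from scipy.spatial.transform import Rotation as Ro, Slerp
O=np.array([657.,-59,0]); YAW=-6.65
F=Ro.from_euler('z',YAW,degrees=True).as_matrix()
def fx(p): return O+F@np.array(p,float)      # fixture -> world
def loc(p): return F.T@(np.array(p,float)-O)
def down(yaz): # tool down, tool y at world azimuth yaz
    return Ro.from_euler('xyz',[180,0,yaz+90],degrees=True)
def lean(a,off=0): # y = fixture +y, leaning back a deg
    u,v,z=F.T; a=np.radians(a); zz=np.sin(a)*u-np.cos(a)*z
    return Ro.from_matrix(np.c_[np.cross(v,zz),v,zz])
def cur():
    s=bot.state(); return np.array(s['tcp_pos']),Ro.from_euler('xyz',s['tcp_rot'],degrees=True)
def plan(wps,g,p=None,R=None,pad=True,dec=3):
    """wps: [(pos,Rot,nrows)] straight lines + slerp; prints rounded rows, 8 a call"""
    if p is None: p,R=cur()
    rows=[]
    for P,Q,n in wps:
        p0=p.copy();sl=Slerp([0,1],Ro.concatenate([R,Q]))
        for k in range(1,n+1):
            t=np.round(R.as_matrix().T@(p0+(np.array(P)-p0)*k/n-p)/200,dec)
            r=np.round((R.inv()*sl(k/n)).as_rotvec()/(2*np.pi),dec)
            if np.linalg.norm(t)>.25 or np.linalg.norm(r)>.0238: print('!too fast',len(rows))
            p=p+R.as_matrix()@t*200; R=R*Ro.from_rotvec(r*2*np.pi)
            rows.append([list(map(float,t)),list(map(float,r)),g])
    while pad and len(rows)%8: rows.append([[0,0,0],[0,0,0],g])
    for i in range(0,len(rows),8): print(str(rows[i:i+8]).replace(' ','').replace('0.0,','0,').replace('0.0]','0]'))
    print('end',np.round(p,1),np.round(R.as_euler('xyz',degrees=True),1)); return p,R
E
python3 - <<'E'
from h import *
plan([((490,280,320),down(80),9),((560,-30,330),down(83.35),7)],-1)
E
```

```text
!too fast 0
!too fast 1
!too fast 2
!too fast 3
!too fast 4
!too fast 5
!too fast 6
!too fast 7
!too fast 8
[[[-0.213,-0.144,-0.009],[-0,-0,-0.002],-1],[[-0.21,-0.148,-0.009],[-0,-0,-0.003],-1],[[-0.208,-0.151,-0.009],[-0,-0,-0.002],-1],[[-0.206,-0.153,-0.009],[-0,-0,-0.002],-1],[[-0.204,-0.157,-0.009],[-0,-0,-0.003],-1],[[-0.201,-0.16,-0.009],[-0,-0,-0.002],-1],[[-0.199,-0.162,-0.009],[-0,-0,-0.002],-1],[[-0.197,-0.165,-0.008],[-0,-0,-0.003],-1]]
[[[-0.194,-0.169,-0.009],[-0,-0,-0.002],-1],[[-0.088,-0.209,-0.007],[-0,-0,-0.001],-1],[[-0.086,-0.21,-0.007],[-0,-0,-0.002],-1],[[-0.084,-0.211,-0.008],[-0,-0,-0.001],-1],[[-0.082,-0.212,-0.007],[-0,-0,-0.001],-1],[[-0.081,-0.212,-0.007],[-0,-0,-0.002],-1],[[-0.079,-0.213,-0.007],[-0,-0,-0.001],-1],[[-0.077,-0.213,-0.007],[-0,-0,-0.001],-1]]
end [560.  -29.9 329.9] [-180.    -0.   173.2]
```

Call:
step_arm:
  targets:
    - [[-0.18, -0.135, -0.01], [0, 0, -0.002], -1]
    - [[-0.18, -0.135, -0.01], [0, 0, -0.002], -1]
    - [[-0.18, -0.135, -0.01], [0, 0, -0.002], -1]
    - [[-0.18, -0.135, -0.01], [0, 0, -0.002], -1]
    - [[-0.18, -0.135, -0.01], [0, 0, -0.002], -1]
    - [[-0.18, -0.135, -0.01], [0, 0, -0.002], -1]
    - [[-0.18, -0.135, -0.01], [0, 0, -0.002], -1]
    - [[-0.18, -0.135, -0.01], [0, 0, -0.002], -1]

```text
clock: 2.2
tcp_pos: [426.6, 358.6, 320.3]
tcp_rot: [180.0, 0.0, 168.2]
force: [0.3, 0.2, 0.2]
grip_width: 0.003
gripper_force: 0.0
```

```bash
python3 - <<'E'
from h import *
s=bot.state();print(s['q'],s['tcp_pos'],s['tcp_rot'],s['clock'])
plan([((520,-30,330),down(83.35),11)],-1)
E
```

```text
[-56.45542169  12.5355391   11.46839124 106.7735703   -2.84326959
  60.93159242  34.34274093] [426.6304697  358.55861589 320.30050943] [1.79966997e+02 7.63184907e-03 1.68215262e+02] 2.2
[[[-0.078,-0.164,-0.004],[0,0,-0.001],-1],[[-0.076,-0.165,-0.005],[0,0,-0.002],-1],[[-0.075,-0.166,-0.004],[0,0,-0.001],-1],[[-0.073,-0.166,-0.005],[0,0,-0.001],-1],[[-0.073,-0.166,-0.004],[0,0,-0.001],-1],[[-0.071,-0.167,-0.005],[0,0,-0.002],-1],[[-0.069,-0.168,-0.004],[0,0,-0.001],-1],[[-0.068,-0.169,-0.005],[0,0,-0.001],-1]]
[[[-0.068,-0.168,-0.004],[0,0,-0.002],-1],[[-0.065,-0.17,-0.005],[0,0,-0.001],-1],[[-0.064,-0.17,-0.004],[0,0,-0.001],-1],[[0,0,0],[0,0,0],-1],[[0,0,0],[0,0,0],-1],[[0,0,0],[0,0,0],-1],[[0,0,0],[0,0,0],-1],[[0,0,0],[0,0,0],-1]]
end [520.1 -30.  329.9] [180.    0.  173.3]
```

Call:
step_arm:
  targets:
    - [[-0.1, -0.22, -0.005], [0, 0, -0.0018], -1]
    - [[-0.1, -0.22, -0.005], [0, 0, -0.0018], -1]
    - [[-0.1, -0.22, -0.005], [0, 0, -0.0018], -1]
    - [[-0.1, -0.22, -0.005], [0, 0, -0.0018], -1]
    - [[-0.1, -0.22, -0.005], [0, 0, -0.0018], -1]
    - [[-0.1, -0.22, -0.005], [0, 0, -0.0018], -1]
    - [[-0.1, -0.22, -0.005], [0, 0, -0.0018], -1]
    - [[-0.1, -0.22, -0.005], [0, 0, -0.0018], -1]

```text
clock: 3.0
tcp_pos: [525.2, -15.4, 328.4]
tcp_rot: [180.0, 0.0, 173.4]
force: [1.2, 0.1, -0.2]
grip_width: 0.001
gripper_force: 0.0
```

```bash
python3 - <<'E'
from h import *
s=snap('wrist'); cv2.imwrite('pics/w1.png',cv2.cvtColor(cv2.resize(s['frame'],(800,600),interpolation=cv2.INTER_CUBIC),cv2.COLOR_RGB2BGR))
print(bot.state()['tcp_pos'],bot.state()['q'])
np.savez('w1.npz',**{k:np.array(v) for k,v in s.items()})
for t in ['carriage','push_rib','knob','eye','post_top','keeper','shield_edge']:
    for d in bot.look_for(t,'wrist')[:2]: print(t,round(d['conf'],2),np.round(d['bbox']))
E
```

```text
[526.57287133 -23.04059168 328.86029306] [-28.6579204    9.35702207  27.27564506 110.58120616  -4.73610627
  61.03830237  83.65523914]
carriage 0.92 [  0.   2. 102. 104.]
carriage 0.76 [138.   0. 264.  49.]
push_rib 0.8 [176. 198. 292. 265.]
push_rib 0.67 [  0.   0.  98. 106.]
knob 0.92 [394. 134. 458. 201.]
eye 0.68 [398. 139. 457. 204.]
post_top 0.71 [115. 120. 460. 359.]
keeper 0.93 [314. 135. 456. 255.]
shield_edge 0.96 [115. 120. 461. 357.]
```

View pics/w1.png

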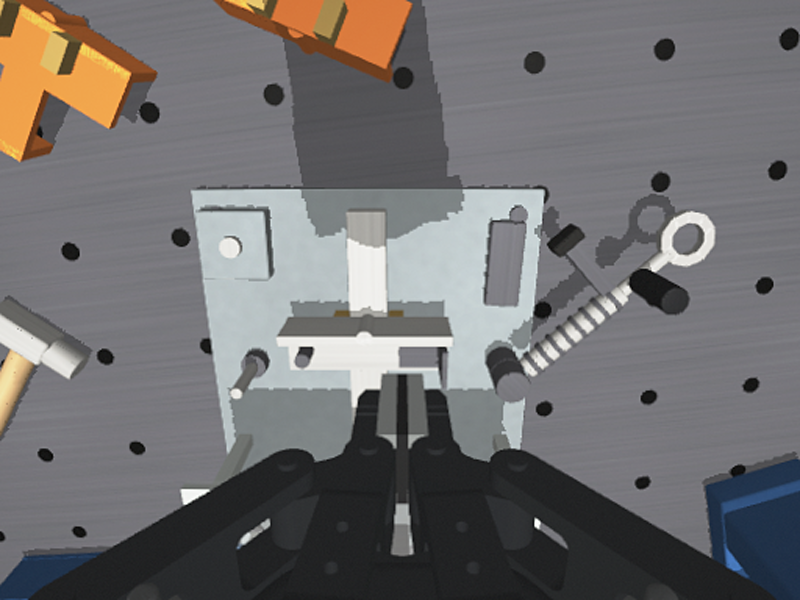

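```bash
python3 - <<'E'
from h import *
s=dict(np.load('w1.npz')); f=.64
for nm,uv,z in [('rearR',(191,187),12),('rearL',(544,187),12),('railendR',(347,210),30),('railendL',(386,210),30),('post',(237,394),72),('pivotcap',(513,386),None),('eye',(688,239),54),('knob',(675,299),106),('rib',(366,338),72),('ribdepth',(366,338),None),('bpR',(277,341),72),('bpL',(452,341),72)]:
    w=world(s,np.array(uv)*f,z); print(nm,np.round(w,1),np.round(loc(w),1),np.round(world(s,np.array(uv)*f),1))
E
```

```text
rearR [ 459.5 -175.7   12. ] [-182.6 -138.8   12. ] [ 4.60e+02 -1.81e+02  1.00e-01]
rearL [491.9 100.7  12. ] [-182.5  139.5   12. ] [493.3 103.7   1.1]
railendR [490.  -53.3  30. ] [-166.5  -13.7   30. ] [492.2 -55.5  12.8]
railendL [493.4 -24.   30. ] [-166.5   15.9   30. ] [495.8 -24.8  12.7]
post [ 613.3 -153.1   72. ] [-32.5 -98.5  72. ] [ 613.3 -153.1   71.9]
pivotcap [636.4  59.5  61.1] [-34.2 115.3  61.1] [636.4  59.5  61.1]
eye [535.2 194.6  54. ] [-150.4  237.8   54. ] [549.9 226.5  -0.8]
knob [560.2 158.5 106. ] [-121.3  204.8  106. ] [560.4 158.7 105.5]
rib [578.2 -48.   72. ] [-79.5   1.8  72. ] [578.  -47.9  72.4]
ribdepth [578.  -47.9  72.4] [-79.7   1.8  72.4] [578.  -47.9  72.4]
bpR [ 573.2 -113.4   72. ] [-76.9 -63.7  72. ] [ 573.4 -113.5   71.6]
bpL [587.7  14.2  72. ] [-77.3  64.7  72. ] [588.2  14.3  71.1]
```

```bash
sed -i 's/^O=.*/O=np.array([655.1,-57.9,0]); YAW=-6.65/' h.py; cat >> h.py <<'E'
L=lean(50); C=L.as_matrix()@[-11,0,72.6]
E
python3 - <<'E'
from h import *
p=fx((-110,0,56))-C; print(p,fx((42,0,56))-C)
plan([(p+[0,0,110],L,8),(p,L,8)],-1)
E
```

```text
[483.57632289 -37.90233158  94.23989159] [634.55367993 -55.50453773  94.23989159]
[[[0.024,-0.019,0.077],[0,-0.017,0],-1],[[0.032,-0.019,0.075],[0,-0.018,0],-1],[[0.04,-0.019,0.07],[0,-0.017,0],-1],[[0.047,-0.019,0.065],[0,-0.017,0],-1],[[0.054,-0.019,0.06],[0,-0.018,0],-1],[[0.061,-0.019,0.054],[0,-0.017,0],-1],[[0.066,-0.018,0.047],[0,-0.018,0],-1],[[0.071,-0.019,0.039],[0,-0.017,0],-1]]
[[[0.053,-0,0.044],[0,0,0],-1],[[0.052,-0,0.044],[0,0,0],-1],[[0.053,-0,0.045],[0,0,0],-1],[[0.053,-0,0.044],[0,0,0],-1],[[0.052,-0,0.044],[0,0,0],-1],[[0.053,-0,0.044],[0,0,0],-1],[[0.053,-0,0.044],[0,0,0],-1],[[0.052,-0,0.044],[0,0,0],-1]]
end [483.5 -37.8  94.3] [180.   50.  173.4]
```

```bash
python3 - <<'E'
from h import *
p,R=cur(); print(p,loc(p),R.as_euler('xyz',degrees=True),C, bot.state()['clock'])
E
```

```text
[524.9321322  -12.20958762 327.88958287] [-134.58324151   30.30905302  327.88958287] [ 1.79983372e+02 -1.08084234e-02  1.73466519e+02] [ 62.26374768  -7.25922976 -38.23989159] 3.4
```

Call:
step_arm:
  targets:
    - [[0.024, -0.019, 0.077], [0, -0.017, 0], -1]
    - [[0.032, -0.019, 0.075], [0, -0.018, 0], -1]
    - [[0.04, -0.019, 0.07], [0, -0.017, 0], -1]
    - [[0.047, -0.019, 0.065], [0, -0.017, 0], -1]
    - [[0.054, -0.019, 0.06], [0, -0.018, 0], -1]
    - [[0.061, -0.019, 0.054], [0, -0.017, 0], -1]
    - [[0.066, -0.018, 0.047], [0, -0.018, 0], -1]
    - [[0.071, -0.019, 0.039], [0, -0.017, 0], -1]

```text
clock: 4.2
tcp_pos: [498.7, -48.1, 244.6]
tcp_rot: [-176.1, 35.3, 173.3]
force: [-0.0, -0.5, 0.3]
grip_width: 0.0
gripper_force: 0.0
```

```bash
python3 - <<'E'
from h import *
print(bot.state()['q'],cur()[0],loc(cur()[0]))
plan([(fx((-110,0,56))-C,L,6)],-1)
E
```

```text
[-26.93799096   1.62402904  18.88748159 138.23722048  60.82350183
  13.56493487  17.31997015] [498.74997096 -48.12293485 244.63595292] [-156.43034259   -8.39467098  244.63595292]
[[[0.083,0.013,0.094],[-0.002,-0.007,0],-1],[[0.088,0.013,0.09],[-0.002,-0.007,0],-1],[[0.091,0.011,0.086],[-0.001,-0.006,0.001],-1],[[0.095,0.01,0.083],[-0.002,-0.007,-0],-1],[[0.098,0.009,0.079],[-0.002,-0.007,0],-1],[[0.102,0.008,0.074],[-0.002,-0.007,0],-1],[[0,0,0],[0,0,0],-1],[[0,0,0],[0,0,0],-1]]
end [483.5 -37.8  94.3] [-179.9   50.1  173.5]
```

```bash
python3 - <<'E'
from h import *
s=snap('scene','sc2.png'); 
print(bot.state()['q'],cur()[0],loc(cur()[0]),bot.state()['tcp_rot'])
M=lean(35); c=M.as_matrix()@[-11,0,72.6]; p=fx((-110,0,54))-c; print(p)
plan([(p+[0,0,80],M,8),(p,M,8)],-1)
E
```

```text
[-26.42304986   1.66596396  18.3708806  138.34387339  61.96884707
  13.59132148  16.13895214] [498.26966928 -48.96632517 244.10521238] [-156.80974488   -9.28800789  244.10521238] [-175.9926752    35.41963641  173.29794589]
[495.52853327 -39.29582048 107.16109762]
[[[0.023,0.008,0.027],[-0.001,0,-0],-1],[[0.022,0.007,0.027],[-0.002,0,-0],-1],[[0.023,0.007,0.028],[-0.001,0,-0],-1],[[0.022,0.008,0.027],[-0.002,0.001,-0],-1],[[0.023,0.006,0.027],[-0.001,-0,-0],-1],[[0.022,0.007,0.028],[-0.001,-0,-0],-1],[[0.023,0.006,0.028],[-0.002,0,-0],-1],[[0.022,0.006,0.027],[-0.001,0,-0],-1]]
[[[0.029,0,0.041],[-0,0,-0],-1],[[0.028,0,0.041],[-0,0,-0],-1],[[0.029,0,0.041],[-0,0,-0],-1],[[0.029,0,0.041],[-0,0,-0],-1],[[0.029,0,0.041],[-0,0,-0],-1],[[0.028,0,0.041],[-0,0,-0],-1],[[0.029,0,0.041],[-0,0,-0],-1],[[0.029,0,0.041],[-0,0,-0],-1]]
end [495.5 -39.3 107.1] [-180.    35.1  173.3]
```

Call:
step_arm:
  targets:
    - [[0.022, 0.007, 0.027], [-0.0015, 0, 0], -1]
    - [[0.022, 0.007, 0.027], [-0.0015, 0, 0], -1]
    - [[0.022, 0.007, 0.027], [-0.0015, 0, 0], -1]
    - [[0.022, 0.007, 0.027], [-0.0015, 0, 0], -1]
    - [[0.022, 0.007, 0.027], [-0.0015, 0, 0], -1]
    - [[0.022, 0.007, 0.027], [-0.0015, 0, 0], -1]
    - [[0.022, 0.007, 0.027], [-0.0015, 0, 0], -1]
    - [[0.022, 0.007, 0.027], [-0.0015, 0, 0], -1]

```text
clock: 5.05
tcp_pos: [496.7, -40.6, 192.6]
tcp_rot: [-180.0, 35.2, 173.3]
force: [0.4, -0.1, 0.3]
grip_width: -0.001
gripper_force: 0.0
```

```bash
python3 - <<'E'
from h import *
print(bot.state()['q'],cur()[0],loc(cur()[0]),bot.state()['tcp_rot'])
M=lean(35); c=M.as_matrix()@[-11,0,72.6]; p=fx((-110,0,54))-c; print(p)
plan([(p,M,8)],-1)
E
```

```text
[  2.34668962   8.88457752  -9.90313295 139.69122918 107.37226601
   9.84637362 -28.40190902] [496.74931074 -40.5534987  192.55130617] [-159.29411344   -1.10784577  192.55130617] [-179.97981377   35.22243873  173.26714387]
[495.52853327 -39.29582048 107.16109762]
[[[0.031,0.001,0.043],[-0,0,-0],-1],[[0.032,0,0.043],[-0,0,-0],-1],[[0.031,0.001,0.043],[-0,0,-0],-1],[[0.032,0.001,0.043],[-0,0,-0],-1],[[0.031,0.001,0.044],[-0,0,-0],-1],[[0.032,0,0.043],[-0,0,-0],-1],[[0.031,0.001,0.043],[-0,0.001,-0],-1],[[0.032,0.001,0.043],[-0,-0,-0],-1]]
end [495.5 -39.2 107.1] [-180.    34.9  173.3]
```

Call:
step_arm:
  targets:
    - [[0.031, 0.001, 0.043], [0, 0, 0], -1]
    - [[0.031, 0.001, 0.043], [0, 0, 0], -1]
    - [[0.031, 0.001, 0.043], [0, 0, 0], -1]
    - [[0.031, 0.001, 0.043], [0, 0, 0], -1]
    - [[0.031, 0.001, 0.043], [0, 0, 0], -1]
    - [[0.031, 0.001, 0.043], [0, 0, 0], -1]
    - [[0.031, 0.001, 0.043], [0, 0, 0], -1]
    - [[0.031, 0.001, 0.043], [0, 0, 0], -1]

```text
clock: 5.85
tcp_pos: [496.1, -39.1, 107.5]
tcp_rot: [-179.8, 35.2, 173.4]
force: [0.9, -0.4, 0.1]
grip_width: 0.002
gripper_force: 0.0
```

```bash
python3 - <<'E'
from h import *
print(bot.state()['q'],cur()[0],loc(cur()[0]),bot.state()['tcp_rot'])
print(loc(cur()[0]+cur()[1].as_matrix()@[-11,0,72.6]))
E
```

```text
[ 23.36990733  24.38100348 -34.2196461  140.94026262 130.1893809
  26.28256921 -47.71977952] [496.07711962 -39.07956423 107.4740643 ] [-160.1324696     0.27832978  107.4740643 ] [-179.81738544   35.18960249  173.35664929]
[-1.09304691e+02  5.28362760e-02  5.44811769e+01]
```

Call:
step_arm:
  targets:
    - [[-0.0123, 0, 0.0086], [0, 0, 0], -1]
    - [[-0.0123, 0, 0.0086], [0, 0, 0], -1]
    - [[-0.0123, 0, 0.0086], [0, 0, 0], -1]
    - [[-0.0123, 0, 0.0086], [0, 0, 0], -1]
    - [[-0.0123, 0, 0.0086], [0, 0, 0], -1]
    - [[-0.0123, 0, 0.0086], [0, 0, 0], -1]
    - [[-0.0123, 0, 0.0086], [0, 0, 0], -1]
    - [[-0.0123, 0, 0.0086], [0, 0, 0], -1]

```text
clock: 6.65
tcp_pos: [520.0, -42.2, 107.9]
tcp_rot: [-180.0, 35.2, 173.2]
force: [-0.1, 1.0, -0.6]
grip_width: 0.001
gripper_force: 0.0
```

```bash
python3 - <<'E'
from h import *
s=snap('top')
im=cv2.resize(s['frame'][100:230,150:330],None,fx=4,fy=4,interpolation=cv2.INTER_CUBIC); cv2.imwrite('pics/t3.png',cv2.cvtColor(im,cv2.COLOR_RGB2BGR))
print(bot.state()['q'],bot.state()['force'],bot.state()['tcp_rot'])
print(loc(cur()[0]+cur()[1].as_matrix()@[-11,0,72.6]))
E
```

```text
[ 22.38197149  25.29340731 -32.29690029 138.13989331 129.07876895
  24.6980322  -45.56759491] [0.55815505 0.04932454 0.82911888] [-179.95016662   35.24323818  173.24194423]
[-84.67282615  -0.1997517   55.03104613]
```

Call:
step_arm:
  targets:
    - [[-0.0123, 0, 0.0086], [0, 0, 0], -1]
    - [[-0.0123, 0, 0.0086], [0, 0, 0], -1]
    - [[-0.0123, 0, 0.0086], [0, 0, 0], -1]
    - [[-0.0123, 0, 0.0086], [0, 0, 0], -1]
    - [[-0.0123, 0, 0.0086], [0, 0, 0], -1]
    - [[-0.0123, 0, 0.0086], [0, 0, 0], -1]
    - [[-0.0123, 0, 0.0086], [0, 0, 0], -1]
    - [[-0.0123, 0, 0.0086], [0, 0, 0], -1]

```text
clock: 7.5
tcp_pos: [543.8, -45.0, 107.9]
tcp_rot: [-180.0, 35.2, 173.2]
force: [-1.6, 0.8, -0.5]
grip_width: -0.001
gripper_force: 0.9
```

```bash
cat > rep.py <<'E'
from h import *
import sys
s=bot.state(); print(np.round(s['q'],1),np.round(F.T@s['force'],1),np.round(s['tcp_rot'],1),s['clock'])
p,R=cur(); print('contact',np.round(loc(p+R.as_matrix()@[-11,0,72.6]),1),'tcp',np.round(loc(p),1))
E
python3 - <<'E'
import rep
from h import *
p,R=cur(); q=R.as_matrix()@[-11,0,72.6]; c=p+q
# from x now: push 24 mm while leaning 15 deg about contact (8 rows)
L42=lean(43);
pos=fx(loc(c)+[24,0,0]); pos=fx([loc(c)[0]+24,0,54])
plan([(pos-L42.as_matrix()@[-11,0,72.6],L42,8)],-1,dec=4)
E
```

```text
[ 21.2  26.3 -30.4 135.4 127.5  23.2 -43.1] [-1.7  0.6 -0.5] [-180.    35.2  173.2] 7.5
contact [-61.2  -0.2  54.9] tcp [-1.121e+02 -1.000e-01  1.079e+02]
[[[-0.0058,0.0001,0.0105],[-0,-0.0027,-0],-1],[[-0.0057,0.0001,0.0105],[-0.0001,-0.0027,-0.0001],-1],[[-0.0055,0,0.0107],[-0,-0.0027,0],-1],[[-0.0053,0.0001,0.0107],[-0.0001,-0.0027,-0],-1],[[-0.0051,0.0001,0.0108],[0,-0.0027,-0],-1],[[-0.005,0.0001,0.0109],[-0,-0.0027,-0.0001],-1],[[-0.0047,0,0.011],[-0.0001,-0.0027,0],-1],[[-0.0046,0.0001,0.0111],[-0,-0.0027,-0],-1]]
end [561.  -46.9  99.6] [-180.    43.   173.3]
```

Call:
step_arm:
  targets:
    - [[-0.0058, 0, 0.0105], [0, -0.0027, 0], -1]
    - [[-0.0057, 0, 0.0105], [0, -0.0027, 0], -1]
    - [[-0.0055, 0, 0.0107], [0, -0.0027, 0], -1]
    - [[-0.0053, 0, 0.0107], [0, -0.0027, 0], -1]
    - [[-0.0051, 0, 0.0108], [0, -0.0027, 0], -1]
    - [[-0.005, 0, 0.0109], [0, -0.0027, 0], -1]
    - [[-0.0047, 0, 0.011], [0, -0.0027, 0], -1]
    - [[-0.0046, 0, 0.0111], [0, -0.0027, 0], -1]

```text
clock: 8.3
tcp_pos: [560.9, -47.1, 99.5]
tcp_rot: [-180.0, 43.1, 173.2]
force: [-2.4, 0.2, 2.5]
grip_width: 0.001
gripper_force: 1.2
```

```bash
python3 - <<'E'
import rep
from h import *
p,R=cur(); q=R.as_matrix()@[-11,0,72.6]; c=p+q
pos=fx([loc(c)[0]+24,0,54])
plan([(pos-C,L,8)],-1,dec=4)
E
```

```text
[ 26.2  32.  -36.6 136.7 140.4  36.  -52.3] [-2.4 -0.1  2.5] [-180.    43.1  173.2] 8.3
contact [-37.2  -0.3  54. ] tcp [-94.8  -0.2  99.5]
[[[-0.0055,0.0001,0.0114],[-0,-0.0024,-0],-1],[[-0.0054,0.0002,0.0115],[-0.0001,-0.0024,-0],-1],[[-0.0052,0.0001,0.0116],[-0,-0.0024,-0.0001],-1],[[-0.005,0.0001,0.0116],[-0.0001,-0.0024,0],-1],[[-0.0048,0.0001,0.0118],[-0,-0.0024,-0],-1],[[-0.0046,0.0001,0.0118],[-0.0001,-0.0024,-0],-1],[[-0.0045,0.0001,0.0118],[0,-0.0024,-0.0001],-1],[[-0.0043,0.0001,0.012],[-0,-0.0025,0],-1]]
end [579.7 -49.1  92.2] [-180.    50.   173.4]
```

Call:
step_arm:
  targets:
    - [[-0.0055, 0.0001, 0.0114], [0, -0.0024, 0], -1]
    - [[-0.0054, 0.0001, 0.0115], [0, -0.0024, 0], -1]
    - [[-0.0052, 0.0001, 0.0116], [0, -0.0024, 0], -1]
    - [[-0.005, 0.0001, 0.0116], [0, -0.0024, 0], -1]
    - [[-0.0048, 0.0001, 0.0118], [0, -0.0024, 0], -1]
    - [[-0.0046, 0.0001, 0.0118], [0, -0.0024, 0], -1]
    - [[-0.0045, 0.0001, 0.0118], [0, -0.0024, 0], -1]
    - [[-0.0043, 0.0001, 0.012], [0, -0.0025, 0], -1]

```text
clock: 9.1
tcp_pos: [579.8, -49.1, 92.3]
tcp_rot: [-179.9, 50.0, 173.3]
force: [-1.7, 0.4, 1.3]
grip_width: -0.001
gripper_force: 1.2
```

```bash
python3 - <<'E'
import rep
from h import *
s=snap('scene')
im=cv2.resize(s['frame'][130:290,200:400],None,fx=4,fy=3.75,interpolation=cv2.INTER_CUBIC); cv2.imwrite('pics/s4.png',cv2.cvtColor(im,cv2.COLOR_RGB2BGR))
E
```

```text
[ 27.6  37.4 -38.3 137.  148.6  46.8 -56.6] [-1.7  0.2  1.3] [-179.9   50.   173.3] 9.1
contact [-13.1  -0.2  54.1] tcp [-75.8  -0.   92.3]
```

View pics/s4.png

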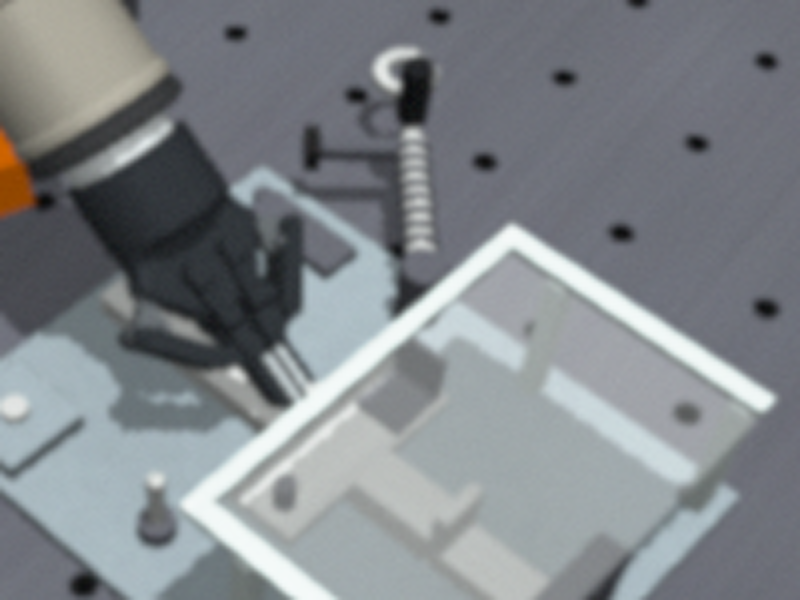

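Call:
step_arm:
  targets:
    - [[-0.0096, 0, 0.0115], [0, 0, 0], -1]
    - [[-0.0096, 0, 0.0115], [0, 0, 0], -1]
    - [[-0.0096, 0, 0.0115], [0, 0, 0], -1]
    - [[-0.0096, 0, 0.0115], [0, 0, 0], -1]
    - [[-0.0096, 0, 0.0115], [0, 0, 0], -1]
    - [[-0.0096, 0, 0.0115], [0, 0, 0], -1]
    - [[-0.0096, 0, 0.0115], [0, 0, 0], -1]
    - [[-0.0096, 0, 0.0115], [0, 0, 0], -1]

```text
clock: 9.95
tcp_pos: [603.6, -52.0, 92.3]
tcp_rot: [-179.9, 49.9, 173.3]
force: [-2.4, 0.3, -0.8]
grip_width: 0.001
gripper_force: 0.9
```

```bash
python3 rep.py
```

```text
[ 27.3  37.9 -37.4 134.1 148.1  44.6 -55.2] [-2.4  0.  -0.8] [-179.9   49.9  173.3] 9.95
contact [10.9 -0.3 54. ] tcp [-51.8  -0.1  92.3]
```

Call:
step_arm:
  targets:
    - [[-0.0096, 0, 0.0115], [0, 0, 0], -1]
    - [[-0.0096, 0, 0.0115], [0, 0, 0], -1]
    - [[-0.0096, 0, 0.0115], [0, 0, 0], -1]
    - [[-0.0096, 0, 0.0115], [0, 0, 0], -1]
    - [[-0.0096, 0, 0.0115], [0, 0, 0], -1]
    - [[-0.0096, 0, 0.0115], [0, 0, 0], -1]
    - [[-0.0096, 0, 0.0115], [0, 0, 0], -1]
    - [[-0.0096, 0, 0.0115], [0, 0, 0], -1]

```text
clock: 10.75
tcp_pos: [627.4, -54.8, 92.2]
tcp_rot: [-179.9, 49.9, 173.3]
force: [-2.1, 1.1, 0.4]
grip_width: -0.003
gripper_force: 1.0
```

```bash
python3 rep.py
```

```text
[ 26.8  38.6 -36.5 131.2 147.6  42.7 -53.8] [-2.2  0.9  0.4] [-179.9   49.9  173.3] 10.75
contact [34.8 -0.3 53.9] tcp [-27.8  -0.1  92.2]
```

Call:
step_arm:
  targets:
    - [[-0.0032, 0, 0.0038], [0, 0, 0], -1]
    - [[-0.0032, 0, 0.0038], [0, 0, 0], -1]
    - [[-0.0032, 0, 0.0038], [0, 0, 0], -1]
    - [[-0.0032, 0, 0.0038], [0, 0, 0], -1]
    - [[-0.0032, 0, 0.0038], [0, 0, 0], -1]
    - [[-0.0016, 0, 0.0019], [0, 0, 0], -1]
    - [[-0.0016, 0, 0.0019], [0, 0, 0], -1]
    - [[-0.0016, 0, 0.0019], [0, 0, 0], -1]

```text
clock: 11.55
tcp_pos: [633.6, -55.6, 92.2]
tcp_rot: [-179.9, 49.9, 173.3]
force: [-2.1, -0.7, 0.9]
grip_width: -0.002
gripper_force: 1.1
```

```bash
python3 rep.py
```

```text
[ 26.7  38.8 -36.3 130.5 147.4  42.1 -53.4] [-2.  -0.9  0.9] [-179.9   49.9  173.3] 11.55
contact [41.  -0.3 53.9] tcp [-21.6  -0.2  92.2]
```

Continue in 0.5 mm rows, watching the force.

Call:
step_arm:
  targets:
    - [[-0.0016, 0, 0.0019], [0, 0, 0], -1]
    - [[-0.0016, 0, 0.0019], [0, 0, 0], -1]
    - [[-0.0016, 0, 0.0019], [0, 0, 0], -1]
    - [[-0.0016, 0, 0.0019], [0, 0, 0], -1]
    - [[-0.0016, 0, 0.0019], [0, 0, 0], -1]
    - [[-0.0016, 0, 0.0019], [0, 0, 0], -1]
    - [[0, 0, 0], [0, 0, 0], -1]
    - [[0, 0, 0], [0, 0, 0], -1]

```text
clock: 12.35
tcp_pos: [636.6, -55.9, 92.2]
tcp_rot: [-179.9, 49.9, 173.3]
force: [-0.8, 0.2, 0.6]
grip_width: 0.003
gripper_force: 0.6
```

```bash
python3 - <<'E'
import rep
from h import *
s=snap('wrist'); cv2.imwrite('pics/w5.png',cv2.cvtColor(cv2.resize(s['frame'],(800,600),interpolation=cv2.INTER_CUBIC),cv2.COLOR_RGB2BGR))
E
```

```text
[ 26.6  38.8 -36.2 130.1 147.4  41.9 -53.3] [-0.8  0.1  0.6] [-179.9   49.9  173.3] 12.35
contact [44.1 -0.4 53.9] tcp [-18.6  -0.2  92.2]
```

```bash
python3 - <<'E'
from h import *
s=snap('top')
im=cv2.resize(s['frame'][90:190,180:313],(798,600),interpolation=cv2.INTER_CUBIC); cv2.imwrite('pics/t5.png',cv2.cvtColor(im,cv2.COLOR_RGB2BGR))
q=(pix(s,[fx(p) for p in [(150,15,45),(150,-15,45),(150,0,66),(68,0,66),(42,0,60)]])-[180,90])*6; print(np.round(q))
E
```

```text
[[505. 110.]
 [565. 115.]
 [536.  95.]
 [521. 252.]
 [516. 307.]]
```

View pics/t5.png

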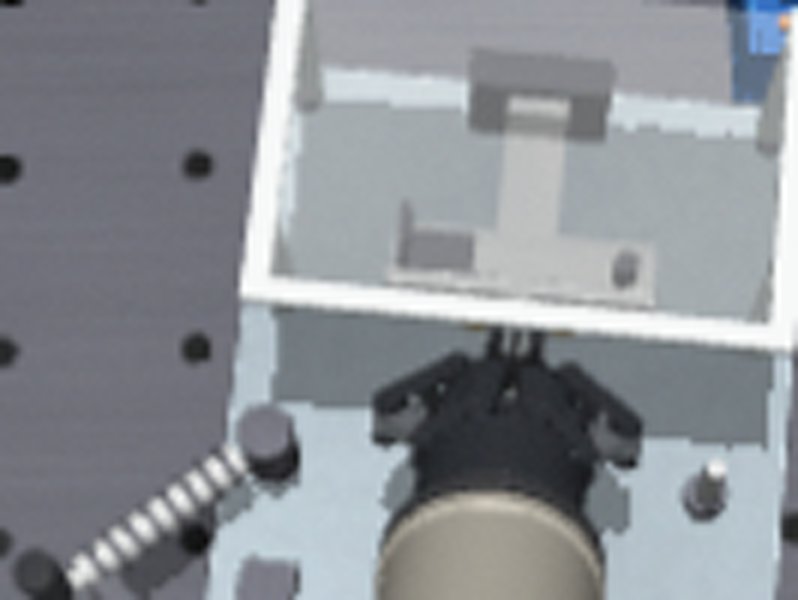

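View pics/w5.png

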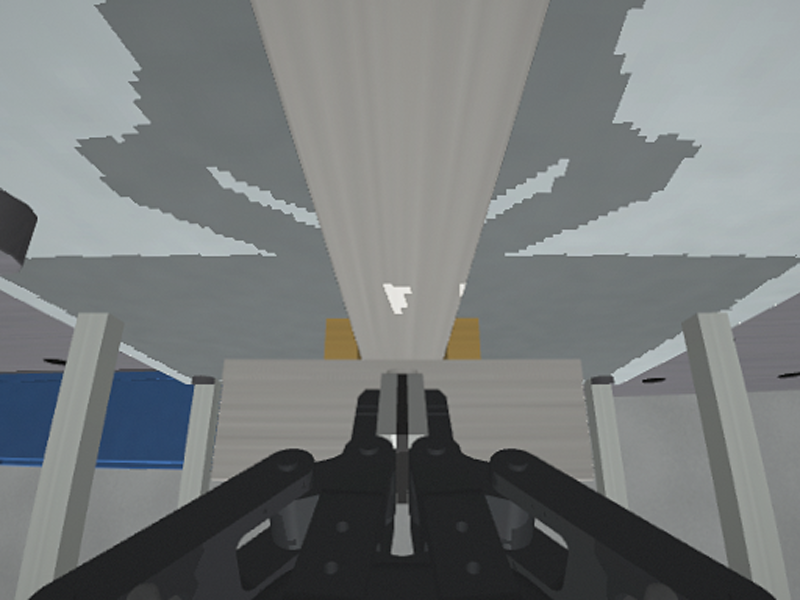

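Call:
step_arm:
  targets:
    - [[-0.0016, 0, 0.0019], [0, 0, 0], -1]
    - [[-0.0016, 0, 0.0019], [0, 0, 0], -1]
    - [[-0.0016, 0, 0.0019], [0, 0, 0], -1]
    - [[-0.0016, 0, 0.0019], [0, 0, 0], -1]
    - [[0, 0, 0], [0, 0, 0], -1]
    - [[0, 0, 0], [0, 0, 0], -1]
    - [[0, 0, 0], [0, 0, 0], -1]
    - [[0, 0, 0], [0, 0, 0], -1]

```text
clock: 13.25
tcp_pos: [638.5, -56.1, 92.2]
tcp_rot: [-179.9, 49.9, 173.3]
force: [-1.5, 0.2, 0.5]
grip_width: -0.001
gripper_force: 0.6
```

```bash
python3 rep.py
```

```text
[ 26.6  38.9 -36.1 129.9 147.3  41.7 -53.2] [-1.5  0.   0.5] [-179.9   49.9  173.3] 13.25
contact [46.  -0.3 53.9] tcp [-16.6  -0.2  92.2]
```

Call:
step_arm:
  targets:
    - [[0, 0, 0], [0, 0, 0], -1]
    - [[0, 0, 0], [0, 0, 0], -1]
    - [[0, 0, 0], [0, 0, 0], -1]
    - [[0, 0, 0], [0, 0, 0], -1]
    - [[-0.0016, 0, 0.0019], [0, 0, 0], -1]
    - [[-0.0016, 0, 0.0019], [0, 0, 0], -1]
    - [[-0.0016, 0, 0.0019], [0, 0, 0], -1]
    - [[-0.0016, 0, 0.0019], [0, 0, 0], -1]

```text
clock: 14.05
tcp_pos: [639.4, -56.2, 91.8]
tcp_rot: [-179.9, 49.9, 173.3]
force: [-18.9, 0.8, 12.3]
grip_width: -0.005
gripper_force: 9.5
```

```bash
python3 rep.py
```

```text
[ 26.6  38.9 -36.1 129.8 147.2  41.6 -53. ] [-18.9  -1.4  12.3] [-179.9   49.9  173.3] 14.05
contact [46.8 -0.2 53.4] tcp [-15.8  -0.1  91.8]
```

Call:
step_arm:
  targets:
    - [[0.0064, 0, -0.0077], [0, 0, 0], -1]
    - [[0.016, 0, -0.0192], [0, 0, 0], -1]
    - [[0.032, 0, -0.0383], [0, 0, 0], -1]
    - [[0.032, 0, -0.0383], [0, 0, 0], -1]
    - [[0.032, 0, -0.0383], [0, 0, 0], -1]
    - [[0.032, 0, -0.0383], [0, 0, 0], -1]
    - [[0.016, 0, -0.0192], [0, 0, 0], -1]
    - [[0, 0, 0], [0, 0, 0], -1]

```text
clock: 14.85
tcp_pos: [588.2, -50.1, 92.3]
tcp_rot: [-179.9, 49.9, 173.3]
force: [-0.4, 1.3, 0.4]
grip_width: 0.002
gripper_force: 0.0
```

```bash
python3 - <<'E'
import rep
from h import *
s=snap('wrist'); cv2.imwrite('pics/w6.png',cv2.cvtColor(cv2.resize(s['frame'],(800,600),interpolation=cv2.INTER_CUBIC),cv2.COLOR_RGB2BGR))
W=cloud(s); G=(W-O)@F
m=(abs(G[...,1])<60)&(abs(G[...,2]-60)<10)&(G[...,0]>20)&(G[...,0]<70)
q=G[m]; print('backplate x by side',[np.round(np.median(q[(q[:,1]>a)&(q[:,1]<a+20)][:,0]),1) for a in (-60,-40,20,40)],len(q))
m=(abs(G[...,1])<13)&(abs(G[...,2]-45)<20)&(G[...,0]>120); 
p=plan([(fx((-140,0,210)),lean(20),8),(fx((-110,30,290)),lean(0),8)],1)
E
```

```text
[ 27.5  37.6 -38.  135.9 148.3  45.9 -56. ] [-0.5  1.2  0.4] [-179.9   49.9  173.3] 14.85
contact [-4.7 -0.1 53.9] tcp [-67.3   0.   92.3]
backplate x by side [np.float64(47.3), np.float64(47.3), np.float64(47.3), np.float64(47.3)] 1422
[[[-0.027,-0,-0.082],[-0,0.01,-0],1],[[-0.021,-0,-0.084],[-0,0.011,-0],1],[[-0.016,-0,-0.085],[-0,0.01,-0],1],[[-0.01,-0,-0.086],[-0,0.011,-0],1],[[-0.005,-0.001,-0.087],[-0,0.01,-0],1],[[0.001,0,-0.087],[-0,0.01,-0],1],[[0.007,0,-0.086],[-0,0.011,-0],1],[[0.012,0,-0.086],[-0,0.01,-0],1]]
[[[-0.035,0.019,-0.041],[-0,0.007,-0],1],[[-0.033,0.019,-0.041],[-0,0.007,-0],1],[[-0.031,0.018,-0.044],[-0,0.007,-0],1],[[-0.029,0.019,-0.045],[-0,0.007,-0],1],[[-0.027,0.019,-0.046],[-0,0.007,-0],1],[[-0.025,0.019,-0.047],[-0,0.007,-0],1],[[-0.023,0.018,-0.048],[-0,0.007,-0],1],[[-0.02,0.019,-0.049],[-0,0.007,-0],1]]
end [549.2 -15.4 290. ] [-1.800e+02 -1.000e-01  1.732e+02]
```

Call:
step_arm:
  targets:
    - [[-0.027, 0, -0.082], [0, 0.01, 0], -1]
    - [[-0.021, 0, -0.084], [0, 0.011, 0], -1]
    - [[-0.016, 0, -0.085], [0, 0.01, 0], -1]
    - [[-0.01, 0, -0.086], [0, 0.011, 0], -1]
    - [[-0.005, 0, -0.087], [0, 0.01, 0], -1]
    - [[0.001, 0, -0.087], [0, 0.01, 0], -1]
    - [[0.007, 0, -0.086], [0, 0.011, 0], -1]
    - [[0.012, 0, -0.086], [0, 0.01, 0], -1]

```text
clock: 15.7
tcp_pos: [534.7, -53.8, 167.9]
tcp_rot: [-177.3, 28.5, 173.6]
force: [-0.0, 0.7, -0.1]
grip_width: -0.0
gripper_force: 0.0
```

```bash
python3 - <<'E'
import rep
from h import *
p=plan([(fx((-110,60,290)),lean(0),10)],1)
E
```

```text
[  8.9  15.6 -15.8 132.1  67.6  13.3  13.7] [-0.1  0.7 -0.1] [-177.3   28.5  173.6] 15.7
contact [-75.8 -13.  109.4] tcp [-120.    -9.8  167.9]
[[[-0.034,0.032,-0.053],[-0.001,0.008,-0],1],[[-0.031,0.033,-0.054],[-0,0.008,-0],1],[[-0.028,0.033,-0.056],[-0.001,0.008,-0],1],[[-0.025,0.033,-0.056],[-0.001,0.008,-0],1],[[-0.023,0.034,-0.058],[-0,0.008,-0.001],1],[[-0.019,0.033,-0.059],[-0.001,0.007,0],1],[[-0.018,0.034,-0.059],[-0.001,0.008,0],1],[[-0.014,0.034,-0.06],[-0.001,0.008,0],1]]
[[[-0.011,0.035,-0.061],[-0,0.008,-0],1],[[-0.008,0.034,-0.061],[-0.001,0.008,-0],1],[[0,0,0],[0,0,0],1],[[0,0,0],[0,0,0],1],[[0,0,0],[0,0,0],1],[[0,0,0],[0,0,0],1],[[0,0,0],[0,0,0],1],[[0,0,0],[0,0,0],1]]
end [552.8  14.4 290. ] [-180.     0.   173.3]
```

Call:
step_arm:
  targets:
    - [[-0.042, 0.04, -0.066], [-0.001, 0.01, 0], 1]
    - [[-0.038, 0.04, -0.068], [-0.001, 0.01, 0], 1]
    - [[-0.034, 0.041, -0.07], [-0.001, 0.01, 0], 1]
    - [[-0.03, 0.041, -0.071], [-0.001, 0.01, 0], 1]
    - [[-0.025, 0.042, -0.073], [-0.001, 0.01, 0], 1]
    - [[-0.02, 0.042, -0.074], [-0.001, 0.01, 0], 1]
    - [[-0.016, 0.042, -0.075], [-0.001, 0.01, 0], 1]
    - [[-0.012, 0.043, -0.076], [-0.001, 0.009, 0], 1]

```text
clock: 16.5
tcp_pos: [549.6, 5.6, 279.7]
tcp_rot: [-179.7, 2.8, 172.6]
force: [-0.3, 0.2, -0.6]
grip_width: 1.0
gripper_force: 0.0
```

```bash
python3 - <<'E'
import rep
from h import *
s=snap('wrist'); print(bot.state()['q'])
for t in ['knob','eye']:
    for d in bot.look_for(t,'wrist')[:2]: print(t,round(d['conf'],2),np.round(d['bbox']))
W=cloud(s); G=(W-O)@F
m=(G[...,2]>92)&(G[...,2]<109)&(G[...,0]<-60)&(G[...,1]>130); q=G[m]; print('knob',len(q),q.min(0),q.max(0),np.median(q,0))
m=(G[...,2]>103.5)&(G[...,2]<109)&(G[...,0]<-60)&(G[...,1]>130); q=G[m]; print('knobtop',len(q),q.min(0),q.max(0),q.mean(0))
cv2.imwrite('pics/w7.png',cv2.cvtColor(cv2.resize(s['frame'],(800,600)),cv2.COLOR_RGB2BGR))
E
```

```text
[ 23.8  16.6 -37.2 109.4  13.6  55.4  63. ] [-0.4  0.2 -0.6] [-179.7    2.8  172.6] 16.5
contact [-97.6  50.2 207.7] tcp [-112.2   50.8  279.7]
[ 23.72544968  16.58631011 -37.26795723 109.08433702  13.48504043
  55.72611626  63.02501397]
knob 0.67 [398. 104. 477. 184.]
eye 0.63 [402. 106. 476. 187.]
knob 603 [-127.62153662  194.1658918    92.11169248] [-108.19372624  214.522079    107.15996728] [-119.43498363  201.7497996   104.40238625]
knobtop 388 [-127.62153662  194.63420969  103.50293656] [-108.5717794   214.522079    107.15996728] [-117.87905145  204.38297117  104.97610224]
```

```bash
cat >> h.py <<'E'
PV=np.array([-32,114.4,0.])
def kn(th,r,z): # knob at keeper angle th(deg), radius r: TCP pos & rot (tool down, y toward pivot)
    t=np.radians(th); return fx(PV+[-r*np.sin(t),-r*np.cos(t),z]), down(90-th+YAW)
E
python3 - <<'E'
from h import *
a,R=kn(136.3,124.6,190); b,_=kn(136.3,124.6,138)
print(a,b)
m=down(15)
plan([(a,m,9),(a,R,9),(b,R,6)],1)
E
```

```text
[561.49030731 158.88056313 190.        ] [561.49030731 158.88056313 138.        ]
[[[0.007,0.086,0.049],[0,0.001,0.021],1],[[0.019,0.083,0.049],[0.001,0.001,0.021],1],[[0.028,0.081,0.048],[0,0.001,0.021],1],[[0.039,0.077,0.049],[0.001,0,0.02],1],[[0.049,0.071,0.048],[0,0.001,0.021],1],[[0.057,0.065,0.048],[0.001,0.001,0.021],1],[[0.064,0.056,0.049],[0,0.001,0.021],1],[[0.071,0.048,0.049],[0.001,0.001,0.021],1]]
[[[0.077,0.038,0.049],[0,0.001,0.021],1],[[0,0,0],[0,-0,0.021],1],[[0,0,0],[0,-0,0.021],1],[[0,0,0],[0,-0,0.021],1],[[0,0,0],[0,-0,0.021],1],[[0,0,0],[0,-0,0.021],1],[[0,0,0],[0,-0,0.021],1],[[0,0,0],[0,-0,0.021],1]]
[[[0,0,0],[0,-0,0.021],1],[[0,0,0],[0,-0,0.02],1],[[-0,-0,0.043],[0,-0,0],1],[[-0,-0,0.044],[0,-0,0],1],[[-0,-0,0.043],[0,-0,0],1],[[-0,-0,0.043],[0,-0,0],1],[[-0,-0,0.044],[0,-0,0],1],[[-0,-0,0.043],[0,-0,0],1]]
end [561.5 158.9 138. ] [ 1.80e+02 -1.00e-01  3.72e+01]
```

Call:
step_arm:
  targets:
    - [[0.007, 0.086, 0.049], [0, 0.001, 0.021], 1]
    - [[0.019, 0.083, 0.049], [0.001, 0.001, 0.021], 1]
    - [[0.028, 0.081, 0.048], [0, 0.001, 0.021], 1]
    - [[0.039, 0.077, 0.049], [0.001, 0, 0.02], 1]
    - [[0.049, 0.071, 0.048], [0, 0.001, 0.021], 1]
    - [[0.057, 0.065, 0.048], [0.001, 0.001, 0.021], 1]
    - [[0.064, 0.056, 0.049], [0, 0.001, 0.021], 1]
    - [[0.071, 0.048, 0.049], [0.001, 0.001, 0.021], 1]

```text
clock: 17.45
tcp_pos: [558.7, 141.4, 198.0]
tcp_rot: [-179.9, 0.4, 112.1]
force: [-0.8, 0.2, 0.4]
grip_width: 1.001
gripper_force: 0.0
```

Call:
step_arm:
  targets:
    - [[0.077, 0.038, 0.049], [0, 0.001, 0.021], 1]
    - [[0, 0, 0], [0, 0, 0.021], 1]
    - [[0, 0, 0], [0, 0, 0.021], 1]
    - [[0, 0, 0], [0, 0, 0.021], 1]
    - [[0, 0, 0], [0, 0, 0.021], 1]
    - [[0, 0, 0], [0, 0, 0.021], 1]
    - [[0, 0, 0], [0, 0, 0.021], 1]
    - [[0, 0, 0], [0, 0, 0.021], 1]

```text
clock: 18.25
tcp_pos: [559.9, 157.8, 188.6]
tcp_rot: [-180.0, 0.0, 51.6]
force: [0.3, -0.3, -0.4]
grip_width: 1.002
gripper_force: 0.0
```

```bash
python3 - <<'E'
import rep
from h import *
a,R=kn(136.3,124.6,190); b,_=kn(136.3,124.6,138)
plan([(a,R,5),(b,R,7)],1)
E
```

```text
[-11.8  23.8 -12.8 109.4   6.9  47.6 -66.6] [ 0.3 -0.2 -0.4] [-180.     0.    51.6] 18.25
contact [-125.4  193.8  116. ] tcp [-119.6  203.2  188.6]
[[[0.002,0.001,-0.001],[-0,0,0.008],1],[[0.002,0,-0.002],[-0,0,0.008],1],[[0.002,0.001,-0.001],[-0,0,0.008],1],[[0.001,-0,-0.002],[-0,0,0.008],1],[[0.002,0,-0.001],[-0,0,0.009],1],[[0,0,0.037],[0,0,-0],1],[[0,0,0.037],[0,0,-0],1],[[0,0,0.037],[0,0,-0],1]]
[[[0,0,0.038],[0,0,-0],1],[[0,0,0.037],[0,0,-0],1],[[0,0,0.037],[0,0,-0],1],[[0.001,0,0.037],[0,0,-0],1],[[0,0,0],[0,0,0],1],[[0,0,0],[0,0,0],1],[[0,0,0],[0,0,0],1],[[0,0,0],[0,0,0],1]]
end [561.6 158.9 138. ] [180.    0.   36.9]
```

Call:
step_arm:
  targets:
    - [[0.003, 0.001, 0], [0, 0, 0.014], 1]
    - [[0.003, 0, 0], [0, 0, 0.014], 1]
    - [[0.003, 0.001, 0.02], [0, 0, 0.013], 1]
    - [[0, 0, 0.046], [0, 0, 0], 1]
    - [[0, 0, 0.046], [0, 0, 0], 1]
    - [[0, 0, 0.046], [0, 0, 0], 1]
    - [[0, 0, 0.046], [0, 0, 0], 1]
    - [[0, 0, 0.046], [0, 0, 0], 1]

```text
clock: 19.05
tcp_pos: [561.7, 159.3, 138.2]
tcp_rot: [-179.9, 0.0, 37.2]
force: [0.4, -0.4, -0.9]
grip_width: 1.004
gripper_force: 0.0
```

Call:
step_arm:
  newtons: 40
  targets:
    - [[0, 0, 0], [0, 0, 0], 1]
    - [[0, 0, 0], [0, 0, 0], -1]
    - [[0, 0, 0], [0, 0, 0], -1]
    - [[0, 0, 0], [0, 0, 0], -1]
    - [[0, 0, 0], [0, 0, 0], -1]
    - [[0, 0, 0], [0, 0, 0], -1]
    - [[0, 0, 0], [0, 0, 0], -1]
    - [[0, 0, 0], [0, 0, 0], -1]

```text
clock: 19.85
tcp_pos: [562.0, 159.5, 139.6]
tcp_rot: [-180.0, -0.0, 37.2]
force: [0.0, 0.5, 5.2]
grip_width: 0.221
gripper_force: 39.0
```

```bash
python3 - <<'E'
import rep
from h import *
p,R=cur(); d=loc(p)-PV; th=np.degrees(np.arctan2(-d[0],-d[1])); r=np.hypot(d[0],d[1]); print(th,r,p)
w=[]
for t in np.linspace(th,0,26)[1:]:
    w.append((*kn(t,124.6,138),1))
plan(w,-1,p,R)
E
```

```text
[-14.9  27.6  -9.2 110.8   6.3  42.1 -80.5] [-0.   0.5  5.2] [-180.    -0.    37.2] 19.85
contact [-125.6  197.6   67. ] tcp [-117.7  205.2  139.6]
136.6588618846473 124.83046963518147 [561.97692281 159.53362184 139.55801333]
[[[-0.059,0.003,0.008],[-0,-0,-0.014],-1],[[-0.06,0.003,-0],[-0,-0,-0.015],-1],[[-0.059,0.003,-0],[-0,-0,-0.015],-1],[[-0.059,0.003,-0],[-0,-0,-0.015],-1],[[-0.06,0.003,-0],[-0,-0,-0.016],-1],[[-0.059,0.002,-0],[-0,-0,-0.015],-1],[[-0.06,0.003,-0],[-0,-0,-0.015],-1],[[-0.059,0.003,-0],[-0,-0,-0.015],-1]]
[[[-0.059,0.003,-0],[-0,-0,-0.015],-1],[[-0.06,0.003,-0],[-0,-0,-0.015],-1],[[-0.059,0.003,-0],[-0,-0,-0.016],-1],[[-0.059,0.002,-0],[-0,-0,-0.015],-1],[[-0.06,0.003,-0],[-0,-0,-0.015],-1],[[-0.059,0.003,-0.001],[-0,-0,-0.015],-1],[[-0.059,0.003,0],[0,-0,-0.015],-1],[[-0.06,0.003,0],[0,-0,-0.016],-1]]
[[[-0.059,0.003,0],[0,-0,-0.015],-1],[[-0.059,0.002,0],[0,-0,-0.015],-1],[[-0.06,0.003,0],[0,-0,-0.015],-1],[[-0.059,0.003,0],[0,-0,-0.015],-1],[[-0.059,0.003,0],[0,-0,-0.015],-1],[[-0.06,0.003,0],[0,-0,-0.016],-1],[[-0.059,0.003,0],[0,-0,-0.015],-1],[[-0.059,0.002,0],[0,-0,-0.015],-1]]
[[[-0.06,0.003,0],[0,-0,-0.015],-1],[[0,0,0],[0,0,0],-1],[[0,0,0],[0,0,0],-1],[[0,0,0],[0,0,0],-1],[[0,0,0],[0,0,0],-1],[[0,0,0],[0,0,0],-1],[[0,0,0],[0,0,0],-1],[[0,0,0],[0,0,0],-1]]
end [622.2 -64.4 138. ] [180.   -0.  173.3]
```

Call:
step_arm:
  targets:
    - [[-0.059, 0.003, 0], [0, 0, -0.015], -1]
    - [[-0.059, 0.003, 0], [0, 0, -0.015], -1]
    - [[-0.059, 0.003, 0], [0, 0, -0.015], -1]
    - [[-0.059, 0.003, 0], [0, 0, -0.015], -1]
    - [[-0.059, 0.003, 0], [0, 0, -0.015], -1]
    - [[-0.059, 0.003, 0], [0, 0, -0.015], -1]
    - [[-0.059, 0.003, 0], [0, 0, -0.015], -1]
    - [[-0.059, 0.003, 0], [0, 0, -0.015], -1]

```text
clock: 20.65
tcp_pos: [514.2, 80.0, 139.5]
tcp_rot: [-180.0, -0.0, 80.6]
force: [0.6, -1.0, 3.8]
grip_width: 0.221
gripper_force: 39.1
```

```bash
cat > sw.py <<'E'
import rep
from h import *
def go(n,r=124.8,z=139,end=0,pr=True):
    p,R=cur(); d=loc(p)-PV; th=np.degrees(np.arctan2(-d[0],-d[1])); print('th',th,'r',np.hypot(d[0],d[1]),'yaw err',((R*down(90-th+YAW).inv()).as_rotvec(degrees=True)),bot.state()['grip_width'],bot.state()['gripper_force'])
    plan([(*kn(t,r,z),1) for t in np.linspace(th,end,n+1)[1:]],-1,p,R)
E
python3 -c "
import sw; sw.go(17)"
```

```text
[  0.4  23.8 -19.6 118.5  12.2  39.6 -36.5] [ 0.7 -1.   3.8] [-180.    -0.    80.6] 20.65
contact [-156.4  109.7   66.9] tcp [-155.9  120.6  139.5]
th 92.87974747726301 r 124.03253605476779 yaw err [0.02776683 0.00554053 0.15408181] 0.22071062725101392 39.0597403049469
[[[-0.059,-0.001,0.003],[-0,-0,-0.015],-1],[[-0.06,0.003,-0],[-0,-0,-0.015],-1],[[-0.059,0.002,-0],[-0,-0,-0.015],-1],[[-0.06,0.003,-0],[-0,-0,-0.015],-1],[[-0.059,0.003,-0],[0,-0,-0.015],-1],[[-0.059,0.003,-0],[0,-0,-0.016],-1],[[-0.06,0.003,-0],[0,-0,-0.015],-1],[[-0.059,0.003,-0.001],[0,-0,-0.015],-1]]
[[[-0.06,0.002,0],[0,-0,-0.015],-1],[[-0.059,0.003,0],[0,-0,-0.015],-1],[[-0.06,0.003,0],[0,-0,-0.016],-1],[[-0.059,0.003,0],[0,-0,-0.015],-1],[[-0.059,0.003,0],[0,-0,-0.015],-1],[[-0.06,0.002,0],[0,-0,-0.015],-1],[[-0.059,0.003,0],[0,-0,-0.015],-1],[[-0.06,0.003,0],[0,-0,-0.015],-1]]
[[[-0.059,0.003,0],[0,-0,-0.016],-1],[[0,0,0],[0,0,0],-1],[[0,0,0],[0,0,0],-1],[[0,0,0],[0,0,0],-1],[[0,0,0],[0,0,0],-1],[[0,0,0],[0,0,0],-1],[[0,0,0],[0,0,0],-1],[[0,0,0],[0,0,0],-1]]
end [622.1 -64.6 139.1] [180.   -0.  173.5]
```

Call:
step_arm:
  targets:
    - [[-0.06, 0.002, 0], [0, 0, -0.0152], -1]
    - [[-0.06, 0.003, 0], [0, 0, -0.0152], -1]
    - [[-0.06, 0.003, 0], [0, 0, -0.0152], -1]
    - [[-0.06, 0.003, 0], [0, 0, -0.0152], -1]
    - [[-0.06, 0.003, 0], [0, 0, -0.0152], -1]
    - [[-0.06, 0.003, 0], [0, 0, -0.0152], -1]
    - [[-0.06, 0.003, 0], [0, 0, -0.0152], -1]
    - [[-0.06, 0.003, 0], [0, 0, -0.0152], -1]

```text
clock: 21.45
tcp_pos: [534.7, -11.8, 139.5]
tcp_rot: [180.0, -0.0, 124.4]
force: [-0.8, 0.1, 4.6]
grip_width: 0.226
gripper_force: 39.0
```

```bash
python3 -c "
import sw; sw.go(8)"
```

```text
[ 17.7  26.2 -28.4 116.3  18.3  41.8  12.3] [-0.8 -0.   4.6] [180.   -0.  124.4] 21.45
contact [-117.7   23.6   66.9] tcp [-125.    31.9  139.5]
th 48.406164160389665 r 124.31619156546975 yaw err [ 0.02917736 -0.00455838 -0.5642685 ] 0.22565712204545255 39.001303911209106
[[[-0.066,0.002,0.003],[0,-0,-0.018],-1],[[-0.065,0.003,-0],[0,-0,-0.017],-1],[[-0.066,0.004,-0],[0,-0,-0.017],-1],[[-0.066,0.003,-0],[0,-0,-0.017],-1],[[-0.066,0.004,-0],[0,-0,-0.017],-1],[[-0.066,0.003,-0],[0,-0,-0.016],-1],[[-0.065,0.004,-0],[0,-0,-0.017],-1],[[-0.066,0.003,-0],[0,-0,-0.017],-1]]
end [622.1 -64.6 138.9] [180.    0.  173.3]
```

Call:
step_arm:
  targets:
    - [[-0.066, 0.002, 0], [0, 0, -0.017], -1]
    - [[-0.066, 0.003, 0], [0, 0, -0.017], -1]
    - [[-0.066, 0.003, 0], [0, 0, -0.017], -1]
    - [[-0.066, 0.003, 0], [0, 0, -0.017], -1]
    - [[-0.066, 0.003, 0], [0, 0, -0.017], -1]
    - [[-0.066, 0.003, 0], [0, 0, -0.017], -1]
    - [[-0.065, 0.003, 0], [0, 0, -0.017], -1]
    - [[-0.06, 0.003, 0], [0, 0, -0.017], -1]

```text
clock: 22.25
tcp_pos: [621.1, -65.6, 139.6]
tcp_rot: [180.0, 0.0, 173.3]
force: [4.7, 0.3, 3.6]
grip_width: 0.222
gripper_force: 38.9
```

```bash
python3 - <<'E'
import sw; sw.go(8)
from h import *
for n in('scene','wrist'):
    s=snap(n); W=cloud(s); G=(W-O)@F
    m=(abs(G[...,0]+31)<14)&(abs(G[...,1]+99)<14)&(abs(G[...,2]-69)<5); q=G[m]
    print(n,len(q), q.min(0) if len(q) else '',q.max(0) if len(q) else '',q.mean(0) if len(q) else '')
    m=(G[...,0]>-60)&(G[...,0]<0)&(abs(G[...,1]+56)<24)&(abs(G[...,2]-52)<6); q=G[m]
    if len(q): print('eye',len(q),q.min(0),q.max(0))
cv2.imwrite('pics/w8.png',cv2.cvtColor(cv2.resize(s['frame'],(800,600),interpolation=cv2.INTER_CUBIC),cv2.COLOR_RGB2BGR))
E
```

```text
[ 28.3  35.3 -37.8 104.1  27.5  50.   60.8] [4.6 0.8 3.6] [180.    0.  173.3] 22.25
contact [-21.8 -11.6  67. ] tcp [-32.8 -11.6 139.6]
th 0.3862921208343822 r 126.0125820169004 yaw err [ 0.03931254 -0.05451692  0.34327942] 0.22205911724032062 38.867433071136475
[[[-0.001,0.006,0.003],[0,0,0.001],-1],[[-0,0,-0],[0,0,-0],-1],[[-0.001,0,-0],[0,0,-0],-1],[[-0,0,-0],[0,0,-0.001],-1],[[-0.001,0,-0],[0,0,0],-1],[[-0,0,-0],[0,0,0],-1],[[-0.001,0,-0],[0,0,0],-1],[[-0,0,-0],[0,0,-0],-1]]
end [622.1 -64.5 139. ] [180.    0.  173.3]
scene 19 [ -33.61400169 -107.8736878    64.88361949] [-24.94690929 -98.86037718  73.82547713] [ -29.28916673 -103.57033468   69.74691643]
eye 197 [-56.55505077 -79.23089363  46.21277805] [-18.5995186  -32.18251432  55.90200289]
wrist 391 [ -35.93181683 -105.19743508   64.1422562 ] [-26.8004714  -95.16929563  73.72363613] [-32.10955184 -99.1099792   69.95925058]
eye 3080 [-54.38599038 -76.85943287  46.0340396 ] [-12.16671222 -32.01496038  56.50679017]
```

View pics/w8.png

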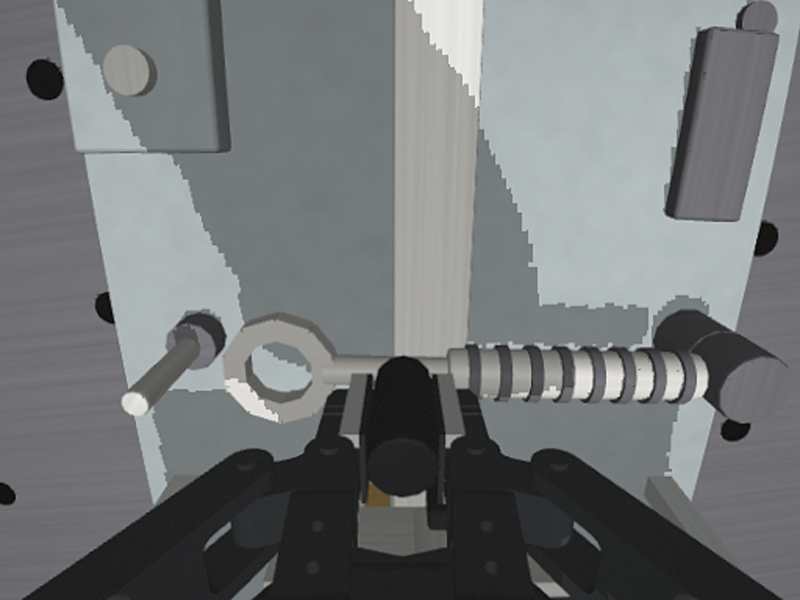

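```bash
cat >> h.py <<'E'
def kp(th,r,phi,h=89.6):
    t,f=np.radians([th,phi]); d=np.array([-np.sin(t),-np.cos(t),0]); z=np.array([0,0,1.])
    e=np.cos(f)*d+np.sin(f)*z; n=np.cos(f)*z-np.sin(f)*d
    pos=PV+[0,0,50]+r*e+h*n
    yy=-e; zz=-n
    return fx(pos),Ro.from_matrix(F@np.c_[np.cross(yy,zz),yy,zz])
E
python3 - <<'E'
from h import *
w=[(*kp(0.2,126,f),1) for f in np.linspace(0,10.5,9)[1:]]
p,R=plan(w,-1,dec=4)
plan([(*kp(0.2+(-.4)*k/8,126+43.5*k/8,10.5),1) for k in range(1,9)],-1,p,R,dec=4)
E
```

```text
[[[0.0012,0.0098,-0.0151],[0.0039,0.0002,0.0003],-1],[[0,0.0104,-0.0143],[0.0036,0,0],-1],[[-0,0.0105,-0.0143],[0.0037,0,0],-1],[[-0,0.0104,-0.0143],[0.0036,0,0],-1],[[-0,0.0104,-0.0144],[0.0037,0,0],-1],[[-0,0.0104,-0.0143],[0.0036,0,0],-1],[[-0,0.0105,-0.0143],[0.0037,0,0],-1],[[-0,0.0104,-0.0143],[0.0036,0,0],-1]]
end [623.7 -47.4 161.1] [-169.5    0.   173.2]
[[[-0.0005,-0.0272,0],[0,0,-0.0001],-1],[[-0.0005,-0.0272,-0],[0,-0,-0.0001],-1],[[-0.0006,-0.0272,-0],[0,-0,-0.0002],-1],[[-0.0005,-0.0272,-0],[0,-0.0001,-0.0001],-1],[[-0.0006,-0.0271,-0],[0,0,-0.0002],-1],[[-0.0006,-0.0272,-0],[0,-0,-0.0001],-1],[[-0.0007,-0.0272,-0],[0,-0,-0.0001],-1],[[-0.0006,-0.0272,-0],[0,-0.0001,-0.0002],-1]]
end [619.7 -89.9 169. ] [-169.5    0.   173.6]
```

Call:
step_arm:
  targets:
    - [[0.0006, 0.01, -0.0148], [0.0038, 0, 0], -1]
    - [[0, 0.0104, -0.0143], [0.0036, 0, 0], -1]
    - [[0, 0.0105, -0.0143], [0.0037, 0, 0], -1]
    - [[0, 0.0104, -0.0143], [0.0036, 0, 0], -1]
    - [[0, 0.0104, -0.0144], [0.0037, 0, 0], -1]
    - [[0, 0.0104, -0.0143], [0.0036, 0, 0], -1]
    - [[0, 0.0105, -0.0143], [0.0037, 0, 0], -1]
    - [[0, 0.0104, -0.0143], [0.0036, 0, 0], -1]

```text
clock: 23.15
tcp_pos: [621.9, -46.5, 160.9]
tcp_rot: [-169.4, -0.1, 173.2]
force: [-0.5, 1.1, 2.8]
grip_width: 0.222
gripper_force: 39.8
```

Call:
step_arm:
  targets:
    - [[-0.0005, -0.0272, 0], [0, 0, -0.0001], -1]
    - [[-0.0005, -0.0272, 0], [0, 0, -0.0001], -1]
    - [[-0.0006, -0.0272, 0], [0, 0, -0.0001], -1]
    - [[-0.0006, -0.0272, 0], [0, 0, -0.0001], -1]
    - [[-0.0006, -0.0272, 0], [0, 0, -0.0001], -1]
    - [[-0.0006, -0.0272, 0], [0, 0, -0.0001], -1]
    - [[-0.0006, -0.0272, 0], [0, 0, -0.0001], -1]
    - [[-0.0006, -0.0272, 0], [0, 0, -0.0001], -1]

```text
clock: 23.95
tcp_pos: [617.5, -89.4, 168.4]
tcp_rot: [-169.5, -0.1, 173.4]
force: [0.0, 7.8, -2.9]
grip_width: 0.221
gripper_force: 39.3
```

```bash
python3 - <<'E'
import sw; sw.go(1)
from h import *
s=snap('wrist'); W=cloud(s); G=(W-O)@F
m=(abs(G[...,0]+32)<40)&(G[...,1]<-65)&(G[...,1]>-135)&(G[...,2]>60)&(G[...,2]<105); q=G[m]
for a in range(60,105,5):
    k=q[(q[:,2]>=a)&(q[:,2]<a+5)]
    if len(k): print(a,len(k),np.round(k.min(0)),np.round(k.max(0)))
cv2.imwrite('pics/w9.png',cv2.cvtColor(cv2.resize(s['frame'],(800,600),interpolation=cv2.INTER_CUBIC),cv2.COLOR_RGB2BGR))
E
```

```text
[ 23.   32.3 -33.4 103.5  33.4  56.3  56.2] [-0.9  7.7 -2.9] [-1.695e+02 -1.000e-01  1.734e+02] 23.95
contact [-22.8 -48.8  97. ] tcp [-33.7 -35.7 168.4]
th 0.6324285850296998 r 150.07762492264126 yaw err [-10.37858543   1.3948642    0.72851268] 0.2207558924410747 39.32368040084839
!too fast 0
[[[-0.009,0.151,0.122],[-0.029,-0,0],-1],[[0,0,0],[0,0,0],-1],[[0,0,0],[0,0,0],-1],[[0,0,0],[0,0,0],-1],[[0,0,0],[0,0,0],-1],[[0,0,0],[0,0,0],-1],[[0,0,0],[0,0,0],-1],[[0,0,0],[0,0,0],-1]]
end [622.1 -64.5 138.9] [-1.800e+02 -1.000e-01  1.734e+02]
60 5 [ -35. -103.   62.] [-28. -96.  65.]
65 71 [ -36. -103.   65.] [-27. -95.  70.]
70 157 [ -35. -105.   70.] [-26. -95.  73.]
75 14 [-48. -81.  79.] [-40. -65.  80.]
80 322 [ -57. -109.   80.] [-24. -65.  85.]
85 1671 [ -57. -109.   85.] [-16. -65.  90.]
90 1285 [ -58. -116.   90.] [-16. -77.  95.]
```

View pics/w9.png

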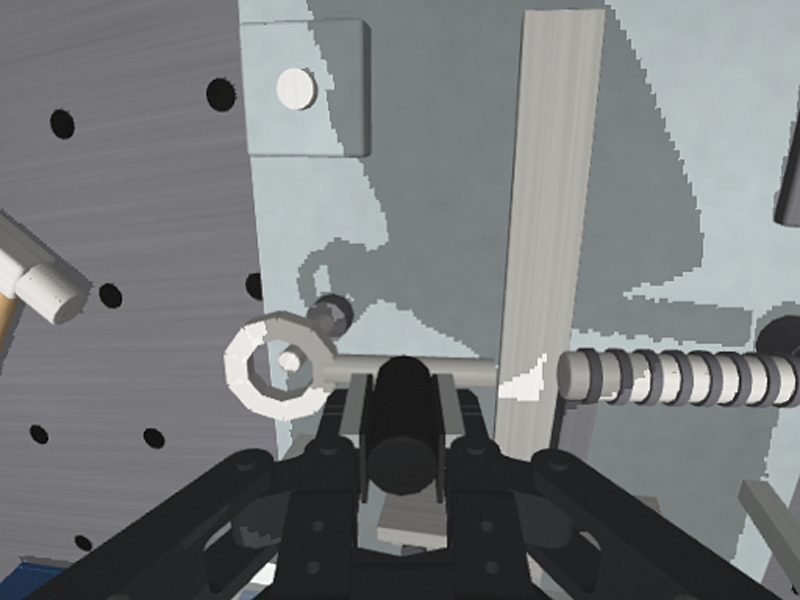

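```bash
python3 - <<'E'
from h import *
s=snap('wrist'); W=cloud(s); G=(W-O)@F
m=(G[...,1]<-82)&(G[...,2]>83)&(G[...,2]<99)&(abs(G[...,0]+33)<30)
q=G[m]; print(len(q))
# circle fit to ring outline via keeper plane coords
f=np.radians(10.5); e=(114.4-q[:,1])*np.cos(f)+(q[:,2]-50)*np.sin(f)
pts=np.c_[q[:,0],e].astype(np.float32)
h=cv2.convexHull(pts).reshape(-1,2)
print('x ext',pts[:,0].min(),pts[:,0].max(),'r max',pts[:,1].max(), 'centre r',pts[:,1].max()-20)
h=h[h[:,1]>208]; A=np.c_[2*h,np.ones(len(h))]; c=np.linalg.lstsq(A,(h**2).sum(1),rcond=None)[0]; print('fit',c[:2],np.sqrt(c[2]+c[0]**2+c[1]**2))
m=(G[...,2]>66)&(G[...,2]<75)&(abs(G[...,0]+31)<9)&(abs(G[...,1]+100)<9); q=G[m]; print('post',q.min(0),q.max(0))
E
```

```text
2548
x ext -57.45328 -15.626887 r max 235.2123 centre r 215.2123
fit [-36.50831091 214.65606359] 20.757386329550204
post [ -36.00143481 -104.80357295   66.27195425] [-26.1780947  -95.11835579  73.38947403]
```

Call:
step_arm:
  targets:
    - [[-0.005, 0, 0], [0, 0, 0], -1]
    - [[-0.005, 0, 0], [0, 0, 0], -1]
    - [[-0.005, 0, 0], [0, 0, 0], -1]
    - [[-0.005, 0, 0], [0, 0, 0], -1]
    - [[-0.002, 0, 0], [0, 0, 0], -1]
    - [[0, 0, 0], [0, 0, 0], -1]
    - [[0, 0, 0], [0, 0, 0], -1]
    - [[0, 0, 0], [0, 0, 0], -1]

```text
clock: 24.85
tcp_pos: [622.0, -89.6, 168.3]
tcp_rot: [-169.5, -0.1, 173.4]
force: [0.4, 7.8, -1.1]
grip_width: 0.222
gripper_force: 39.2
```

```bash
python3 - <<'E'
from h import *
s=snap('wrist'); W=cloud(s); G=(W-O)@F
m=(G[...,1]<-82)&(G[...,2]>83)&(G[...,2]<99)&(abs(G[...,0]+33)<30)
q=G[m]
f=np.radians(10.5); e=(114.4-q[:,1])*np.cos(f)+(q[:,2]-50)*np.sin(f)
pts=np.c_[q[:,0],e].astype(np.float32)
h=cv2.convexHull(pts).reshape(-1,2); h=h[h[:,1]>208]; A=np.c_[2*h,np.ones(len(h))]; c=np.linalg.lstsq(A,(h**2).sum(1),rcond=None)[0]; print('fit',c[:2],np.sqrt(c[2]+c[0]**2+c[1]**2))
m=(G[...,2]>66)&(G[...,2]<75)&(abs(G[...,0]+31)<9)&(abs(G[...,1]+100)<9); q=G[m]; print('post',q.min(0),q.max(0))
p,R=cur(); l=loc(p); print(l,bot.state()['force'])
f=np.radians(10.5); r=(114.4-l[1]+89.6*np.sin(f))/np.cos(f); th=np.degrees(np.arctan2(-(l[0]+32),r)); print(r,th)
plan([(*kp(th,r+.3*k/8,10.5-10.5*k/8),1) for k in range(1,9)],-1,p,R,dec=4)
E
```

```text
fit [-30.40606253 213.49863071] 20.686511907957915
post [ -33.76070441 -105.01222044   67.88075743] [-26.50794518 -95.19908864  73.23582885]
[-29.22447516 -35.2889352  168.3168512 ] [-0.05756702  7.69713383 -3.11040787]
168.8445559820307 -0.9417628930932751
[[[0.0013,-0.0106,0.0167],[-0.0035,-0.0008,-0.0023],-1],[[0,-0.0103,0.0195],[-0.0037,0,0],-1],[[0.0001,-0.0102,0.0195],[-0.0036,0,0],-1],[[-0,-0.0102,0.0194],[-0.0037,0,0],-1],[[-0,-0.0102,0.0195],[-0.0036,0,0],-1],[[-0,-0.0103,0.0195],[-0.0037,0,0],-1],[[-0,-0.0102,0.0195],[-0.0036,0,0],-1],[[-0,-0.0102,0.0195],[-0.0037,0,0],-1]]
end [ 619.7 -108.9  139.6] [180.    0.  174.3]
```

Call:
step_arm:
  targets:
    - [[0.0002, -0.0103, 0.0185], [-0.0037, 0, 0], -1]
    - [[0.0002, -0.0103, 0.0195], [-0.0036, 0, 0], -1]
    - [[0.0001, -0.0102, 0.0195], [-0.0037, 0, 0], -1]
    - [[0, -0.0102, 0.0194], [-0.0036, 0, 0], -1]
    - [[0, -0.0102, 0.0195], [-0.0037, 0, 0], -1]
    - [[0, -0.0102, 0.0195], [-0.0036, 0, 0], -1]
    - [[0, -0.0102, 0.0195], [-0.0037, 0, 0], -1]
    - [[0, -0.0102, 0.0195], [-0.0036, 0, 0], -1]

```text
clock: 25.7
tcp_pos: [619.6, -109.0, 139.2]
tcp_rot: [179.9, -0.1, 173.4]
force: [-0.1, 7.3, -0.4]
grip_width: 0.221
gripper_force: 39.5
```

```bash
python3 - <<'E'
import rep
from h import *
s=snap('wrist'); W=cloud(s); G=(W-O)@F
m=(G[...,1]<-75)&(G[...,1]>-130)&(abs(G[...,0]+31)<22)&(G[...,2]>44)&(G[...,2]<80)
q=G[m]
for a in range(44,80,4):
    k=q[(q[:,2]>=a)&(q[:,2]<a+4)]
    if len(k): print(a,len(k),np.round(k.min(0)),np.round(k.max(0)))
E
```

```text
[ 31.7  35.6 -37.2 103.4  27.1  50.3  65.4] [-0.9  7.3 -0.4] [ 1.799e+02 -1.000e-01  1.734e+02] 25.7
contact [-18.5 -54.8  66.6] tcp [-29.4 -54.9 139.2]
44 278 [ -52. -112.   44.] [-18. -76.  48.]
48 529 [ -52. -120.   48.] [ -9. -75.  52.]
52 2220 [ -51. -120.   52.] [-10. -75.  56.]
56 67 [ -36. -104.   56.] [-29. -95.  60.]
60 77 [ -37. -105.   60.] [-29. -95.  64.]
64 81 [ -36. -105.   64.] [-28. -95.  68.]
68 238 [ -36. -105.   68.] [-26. -95.  72.]
72 81 [ -37. -104.   72.] [-28. -75.  76.]
76 16 [-38. -78.  77.] [-37. -75.  79.]
```

Call:
step_arm:
  targets:
    - [[0, 0, 0.005], [0, 0, 0], -1]
    - [[0, 0, 0.005], [0, 0, 0], -1]
    - [[0, 0, 0], [0, 0, 0], -1]
    - [[0, 0, 0], [0, 0, 0], -1]
    - [[0, 0, 0], [0, 0, 0], -1]
    - [[0, 0, 0], [0, 0, 0], -1]
    - [[0, 0, 0], [0, 0, 0], -1]
    - [[0, 0, 0], [0, 0, 0], -1]

```text
clock: 26.55
tcp_pos: [619.9, -108.8, 137.8]
tcp_rot: [180.0, -0.1, 173.4]
force: [-0.5, 7.0, 4.4]
grip_width: 0.225
gripper_force: 41.9
```

Call:
step_arm:
  targets:
    - [[0, 0.006, 0], [0, 0, 0], -1]
    - [[0, 0.006, 0], [0, 0, 0], -1]
    - [[0, 0.006, 0], [0, 0, 0], -1]
    - [[0, 0.006, 0], [0, 0, 0], -1]
    - [[0, 0.006, 0], [0, 0, 0], -1]
    - [[0, 0, 0], [0, 0, 0], -1]
    - [[0, 0, 0], [0, 0, 0], -1]
    - [[0, 0, 0], [0, 0, 0], -1]

```text
clock: 27.35
tcp_pos: [620.6, -103.2, 137.8]
tcp_rot: [180.0, -0.1, 173.4]
force: [-0.6, 5.3, 5.4]
grip_width: 0.222
gripper_force: 42.2
```

Call:
step_arm:
  targets:
    - [[0, 0, 0], [0, 0, 0], -0.1]
    - [[0, 0, 0], [0, 0, 0], -0.1]
    - [[0, 0, 0], [0, 0, 0], -0.1]
    - [[0, 0, 0], [0, 0, 0], -0.1]
    - [[0, 0, 0], [0, 0, 0], -0.1]
    - [[0, 0, 0], [0, 0, 0], -0.1]
    - [[0, 0, 0], [0, 0, 0], -0.1]
    - [[0, 0, 0], [0, 0, 0], -0.1]

```text
clock: 28.15
tcp_pos: [620.5, -103.3, 137.6]
tcp_rot: [-180.0, -0.1, 173.4]
force: [-0.2, 0.5, -1.2]
grip_width: 0.453
gripper_force: 0.0
```

```bash
python3 - <<'E'
import rep
from h import *
print(bot.state()['grip_width'])
s=snap('wrist'); W=cloud(s); G=(W-O)@F
m=(G[...,2]>100)&(G[...,2]<110)&(abs(G[...,0]+30)<20)&(abs(G[...,1]+50)<20); q=G[m]; print(len(q), q.min(0) if len(q) else '',q.max(0) if len(q) else '')
m=(G[...,1]<-75)&(G[...,1]>-130)&(abs(G[...,0]+31)<22)&(G[...,2]>48)&(G[...,2]<58); q=G[m]; print('ring',q.min(0),q.max(0),np.median(q[:,2]))
E
```

```text
[ 31.1  35.7 -37.  103.5  27.3  50.1  64.7] [-0.2  0.4 -1.2] [-1.800e+02 -1.000e-01  1.734e+02] 28.15
contact [-18.2 -49.1  64.9] tcp [-29.1 -49.1 137.6]
0.4532168197367617
2038 [-41.35728017 -69.99622239 100.01839839] [-18.26617328 -30.01088906 109.69537684]
ring [ -51.01105781 -114.0019665    48.01214469] [ -9.28624046 -75.01469755  57.94458692] 51.93762222551038
```

Call:
step_arm:
  targets:
    - [[0, 0, -0.02], [0, 0, 0], -0.1]
    - [[0, 0, -0.05], [0, 0, 0], -0.1]
    - [[0, 0, -0.1], [0, 0, 0], -0.1]
    - [[0, 0, -0.12], [0, 0, 0], -0.1]
    - [[0, 0, -0.12], [0, 0, 0], -0.1]
    - [[0.05, 0, -0.12], [0, 0, 0], -0.1]
    - [[0.1, 0, -0.12], [0, 0, 0], -0.1]
    - [[0.1, 0, -0.1], [0, 0, 0], -0.1]

```text
clock: 29.0
tcp_pos: [570.7, -97.0, 289.6]
tcp_rot: [-180.0, -0.0, 173.4]
force: [-0.0, -0.7, -0.5]
grip_width: 0.452
gripper_force: 0.0
```

Call:
step_arm:
  targets:
    - [[0.1, 0, -0.05], [0, 0, 0], -0.1]
    - [[0.1, 0, -0.05], [0, 0, 0], -0.1]
    - [[0.05, 0, -0.05], [0, 0, 0], -0.1]
    - [[0.02, 0, 0], [0, 0, 0], -0.1]
    - [[0, 0, 0], [0, 0, 0], -0.1]
    - [[0, 0, 0], [0, 0, 0], -0.1]
    - [[0, 0, 0], [0, 0, 0], -0.1]
    - [[0, 0, 0], [0, 0, 0], -0.1]

```text
clock: 29.8
tcp_pos: [517.8, -91.2, 317.3]
tcp_rot: [180.0, -0.1, 173.4]
force: [0.2, 0.0, -0.1]
grip_width: 0.45
gripper_force: 0.0
```

```bash
python3 - <<'E'
import rep
from h import *
s=snap('wrist');cv2.imwrite('pics/w10.png',cv2.cvtColor(cv2.resize(s['frame'],(800,600),interpolation=cv2.INTER_CUBIC),cv2.COLOR_RGB2BGR))
W=cloud(s); G=(W-O)@F
def b(n,x,y,z):
    m=(G[...,0]>x[0])&(G[...,0]<x[1])&(G[...,1]>y[0])&(G[...,1]<y[1])&(G[...,2]>z[0])&(G[...,2]<z[1]); q=G[m]
    print(n,len(q), np.round(q.min(0),1) if len(q) else '',np.round(q.max(0),1) if len(q) else '',np.round(np.median(q,0),1) if len(q) else '')
b('ring',(-60,0),(-130,-70),(45,60)); b('knob',(-60,0),(-70,-20),(95,112)); b('bp',(20,70),(-60,60),(55,74)); b('magnet',(-180,-90),(-140,-60),(28,40)); b('bar',(-180,-60),(80,140),(18,26))
E
```

```text
[ 42.4  14.6 -45.6 107.9  11.7  62.4  75.7] [ 0.2  0.  -0.1] [ 1.800e+02 -1.000e-01  1.734e+02] 29.8
contact [-121.7  -49.   244.6] tcp [-132.5  -49.   317.3]
ring 429 [ -51.  -110.5   45.1] [ -9.3 -70.1  55.1] [-38.4 -84.4  51.8]
knob 281 [-40.7 -59.   95.2] [-21.2 -39.5 105.8] [-33.5 -49.2 103.8]
bp 665 [ 25.6 -59.4  55.1] [53.2  4.9 73.6] [ 47.3 -26.3  66.9]
magnet 1146 [-163.6 -132.4   28. ] [-110.5  -78.4   36.3] [-137.8 -105.8   28.6]
bar 1280 [-155.2   94.8   18.1] [-85.  124.5  24.3] [-122.4  108.7   21.5]
```

View pics/w10.png

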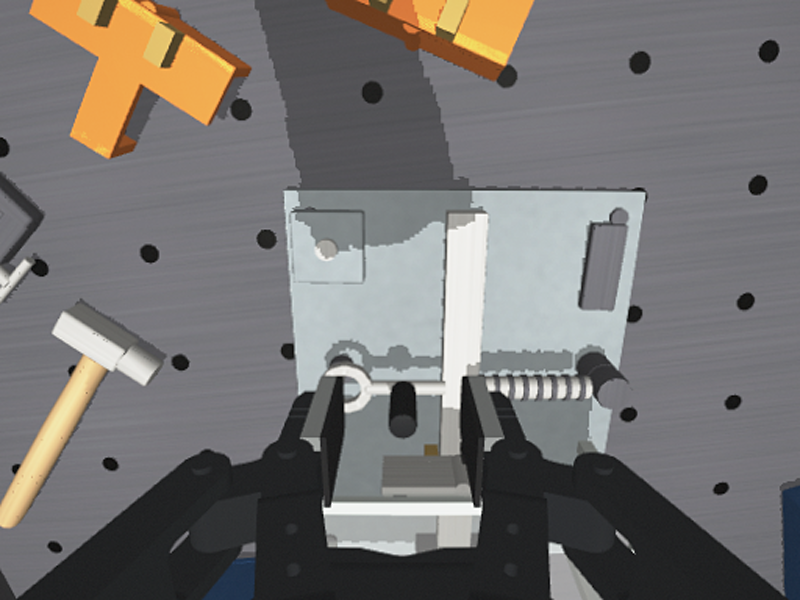

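The last wrist picture shows the keeper level across the rail, with its eye at (347,387) over the post and the knob at (402,410). The carriage's back plate still reads x = 47.3, the same as when it reached the stop. The magnet (328,248) and the bar offcut (603,265) have not moved.

```bash
python3 -c "
from bench import bot; print(bot.finish_job())"
```

```text
the job is handed in; nothing more can be done
None
```

The carriage is home against the stop, and the keeper was then hooked over the post, pressed down and released; the magnet and bar offcut were left alone. I handed the job in at about 30 s; the hand-in returned no verdict.

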